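# Make up the imaging and the close-up kit of the stereo microscope

## Task

Make up the two microscope kits in the open foam-lined cases: the imaging kit in the blue case gets the white camera, the black adapter tube and the wooden slide box, and the close-up kit in the yellow case gets the grey auxiliary lens and the eyepiece with the green ring. Seat each piece upright on the floor of its own pocket, setting it down rather than dropping it, and leave the red-ringed eyepiece, the rock specimen and the cleaner bottle where they stand.

Things in the scene. Friction and masses are not known exactly. Their poses are not given: they have to be found in the camera images.
- camera_mid (a point): microscope camera, a white drum 60 mm in diameter and 44 mm high with a black lens mount (34 mm across, 8 mm high) on top; 52 mm high in all, standing upright. The point is on its axis, 26 mm above its underside; z up along its axis. About 0.22 kg.
- tube_mid (a point): adapter tube standing upright, 64 mm high: black, 34 mm in diameter up to 46 mm, above it a bright steel neck 28 mm in diameter. The point is on its axis, 32 mm above its underside; z up. About 0.11 kg.
- auxlens_mid (a point): auxiliary objective lens, a grey drum 54 mm in diameter and 30 mm high with a black band near its foot, on top a steel thread ring (47 mm across, 6 mm high) round a glass; 36 mm high in all. The point is on its axis, 18 mm above its underside; z up. About 0.14 kg.
- slidebox_mid (a point): closed wooden box of the calibration slide, lying flat: 82 mm (its x) by 34 mm (its y) by 24 mm high. The point is its centre, 12 mm above its underside. It lies at any yaw. About 0.06 kg.
- eyepiece_green_mid (a point): eyepiece with a GREEN ring, standing upright on its white end cap, 54 mm high: cap 34 mm in diameter, 10 high; steel barrel 30 mm in diameter up to 24 mm; then a black body 40 mm in diameter to the top, with a green band and a green ring round its glass. The point is on its axis, 27 mm above its underside; z up. About 0.09 kg.
- eyepiece_red_mid (a point): the same eyepiece with a RED ring in place of the green: a spare, to be left standing where it is. The point is on its axis, 27 mm above its underside.
- case_blue: BLUE case, fixed, lid folded open to +x (unused). Origin: centre of the lower half's underside; x to the hinge, z up. Lower half 120 (x) by 232 mm (y), rim and open lid 36 mm high, foam top 34, pockets 12 deep (floor 22 above origin), all at x 0: slide box at y -78 mm, 98 (x) by 50 (box lies along x); adapter tube at y -14, round, 54 across; camera at y +64, round, 78 across.
- case_yellow: YELLOW case, fixed, lid folded open to +x (unused). Origin: centre of the lower half's underside; x to the hinge, z up. Lower half 120 (x) by 168 mm (y), rim and open lid 36 mm high, foam top 34, pockets 12 deep (floor 22 above origin), all at x 0: auxiliary lens at y -33 mm, round, 76 across; eyepiece at y +44, round, 54 across.
- specimen: rock specimen fixed on a white disc 94 mm in diameter and 5 mm thick, about 38 mm high in all; a bystander. Origin: centre of the disc's underside.
- cleaner: small clear bottle of lens cleaner with a blue cap, 42 mm in diameter, 95 mm high; a bystander. Origin: centre of its underside.
Not all that is in view belongs to the job. What is shaped like the part that bears tube_mid but purple is not meant.

How it is judged:
At the end, for the whole second after the job is handed in: Each piece is in its own pocket of the right case: within 11 to 13 mm of the pocket centre, on its floor within 5 mm, upright within 0.12 rad, at rest (under 0.02 m/s). Red-ringed eyepiece, rock specimen and cleaner bottle stand upright (0.12 rad), moved under 20 mm (x of slidebox_mid in the frame of case_blue between -0.011 and 0.011 m and y of slidebox_mid in the frame of case_blue between -0.089 and -0.067 m and z of slidebox_mid in the frame of case_blue between 0.029 and 0.039 m and angle between each of slidebox_mid, tube_mid, camera_mid, auxlens_mid, eyepiece_green_mid, specimen, cleaner, eyepiece_red_mid's own z axis and vertical below 0.12 rad and linear speed of each of slidebox, tube, camera, auxlens, eyepiece_green below 0.02 m/s and x of tube_mid in the frame of case_blue between -0.012 and 0.012 m and y of tube_mid in the frame of case_blue between -0.026 and -0.002 m and z of tube_mid in the frame of case_blue between 0.049 and 0.059 m and x of camera_mid in the frame of case_blue between -0.011 and 0.011 m and y of camera_mid in the frame of case_blue between 0.053 and 0.075 m and z of camera_mid in the frame of case_blue between 0.043 and 0.053 m and x of auxlens_mid in the frame of case_yellow between -0.013 and 0.013 m and y of auxlens_mid in the frame of case_yellow between -0.046 and -0.02 m and z of auxlens_mid in the frame of case_yellow between 0.035 and 0.045 m and x of eyepiece_green_mid in the frame of case_yellow between -0.012 and 0.012 m and y of eyepiece_green_mid in the frame of case_yellow between 0.032 and 0.056 m and z of eyepiece_green_mid in the frame of case_yellow between 0.044 and 0.054 m and distance of each of specimen, cleaner, eyepiece_red_mid from where it was at the start of the episode below 0.02 m); the robot touches nothing.
It fails at once if a piece is dropped (it falls free by more than about 35 mm) ((linear speed of slidebox above 0.8 m/s and contact force between the fingers and slidebox below 0.5 N) or (linear speed of tube above 0.8 m/s and contact force between the fingers and tube below 0.5 N) or (linear speed of camera above 0.8 m/s and contact force between the fingers and camera below 0.5 N) or (linear speed of auxlens above 0.8 m/s and contact force between the fingers and auxlens below 0.5 N) or (linear speed of eyepiece_green above 0.8 m/s and contact force between the fingers and eyepiece_green below 0.5 N)).
It fails at once if the rock specimen is moved by more than 20 mm or knocked over (distance of specimen from where it was at the start of the episode above 0.02 m or angle between specimen's own z axis and vertical above 0.5 rad).
It fails at once if the cleaner bottle is moved by more than 20 mm or knocked over (distance of cleaner from where it was at the start of the episode above 0.02 m or angle between cleaner's own z axis and vertical above 0.5 rad).
It fails at once if the red-ringed eyepiece is moved by more than 20 mm or knocked over (distance of eyepiece_red_mid from where it was at the start of the episode above 0.02 m or angle between eyepiece_red_mid's own z axis and vertical above 0.5 rad).
It also fails if it takes over 122 s, if anything falls off the work surface, if the arm or the gripper's body presses on something with over 40 N, if the wrist force passes 120 N, or if a joint passes its speed limit or range.

## Robot

A 7-joint arm with a two-finger parallel gripper is mounted at the origin on the work surface. World frame = base frame: x ahead of the robot, y to its left, z up, the work surface at z = 0. Lengths are in m, angles in rad, forces in N, time in s.
With the tool pointing down it reaches from about 0.4 to 0.85 m from the base axis. Payload 4.5 kg.
Tool frame: the origin (TCP) lies between the finger pads; the fingertips stand 8 mm ahead of it and the grasp point (between the pads) lies 11 mm behind it; z points along the fingers, y is the direction in which the jaws open and shut (so a half turn about z gives the same grasp; the last joint's range is limited). The gripper opens to 88 mm and grips with 3 to 60 N. Pads are 18 mm wide; open, the fingers measure 123 mm over their backs; the gripper's body (75 mm by 187 mm) begins 45 mm behind the grasp point.
Start: joints at [1.303, 0.689, -0.195, 1.565, 0.157, 0.902, -0.215], TCP at [0.186, -0.597, 0.247] pointing down, gripper open.
Joint ranges: [-3.01, 3.01], [-0.46, 2.08], [-1.47, 1.51], [0.13, 2.56], [-1, 4.14], [0.04, 2.09], [-2.66, 2.66]. Speed limits (rad/s): [2.57, 2.57, 3.14, 3.14, 3.14, 3.14, 3.14].

## Interface

Orientations are given as a unit quaternion [x, y, z, w].
In Python, from station import status, cams, ticket gives the robot as it stands. The module is installed in compiled form; this text tells all that it offers.
- The arm moves only by the tool apply_moves, never from a script. Its argument "plan" is a list of rows, each an object with "claw": the finger opening in m, from 0 to 0.0881; "translation": the shift along the tool's x, y, z in m, a list of three; "yaw": the turn about the tool's z in rad. A call has 1 to 10 rows; each row shifts and turns the pose as measured when the row begins, along the tool's axes as they then stand; what a row does not reach is not made up. A row lasts 1/12 s, in which the tool goes at most 41.7 mm and 7.16 degrees, less where a joint would pass 70% of its speed; a pose out of reach is approached as far as the arm can. A call is refused whole if a number of a shift passes 0.0417 or a number of a turn 0.125, either way. A call with a gripper value outside its range is refused whole. The fingers move at their own pace and stop on an object; "newtons" is the grip in N (left out, the last holds). Time passes only in rows, so rows that do not move let the fingers close. It gives the time, the measured TCP pose, the force and the opening at its end, in the units of the state.
- status.observe(): the state, without advancing time (a new reading comes with each control period).
- cams.grab_frame(name): name is "scene" or "side" or "wrist"; returns (picture, depth): 400x640x3 uint8, red, green, blue; 400x640 float32, m along the optical axis (not along the pixel's ray), 0 where there is no reading.
- cams.calibration(name): a dict with "mtx" (3x3 intrinsics, pixels), "xyz" and "rotation" of the camera in the world. Camera axes: x right, y down, z forward; pixel columns grow to the right and rows downward; lengths in m; the calibration is good to about 2 mm. A picture is of the moment at which its call begins: read the wrist's pose just before it. calibration takes no time and is no camera call; for the wrist camera it gives the pose at the moment of the call.
- ticket.job_done(): hands the job in, once; it reports no verdict.
The state is a dict: "clock": time; "joint_pos": joint angles; "qvel": joint speeds; "joint_torque": joint torques, N m; "ee_pos": TCP position; "tcp_rot": TCP orientation; "contact_force": force on the tool from outside, world axes, zero at the start; "ft_torque": the same for the moment, N m; "grip_width": finger opening in m.
Only numpy, scipy, OpenCV 4.12 (cv2) and the standard library are available. Lean on these libraries where they do the work, as an engineer would, in place of code of your own. Each camera call takes 0.05 s, during which the arm holds its last target.

## Working session

There is one attempt and no reset: what is moved stays moved. The work goes in short steps, Python scripts to look and compute and a tool call to move; the robot and the scene stay as the last step left them, time stands still between calls to the robot, and variables do not carry over. Pictures are saved under pics/ and viewed, and the job is handed in when it is done.

Besides the shell and the picture viewer there is one more tool, called after "Emit:" by a JSON object that holds its "op" and its "data", one argument or row to a line. apply_moves: Moves the arm, as the interface text tells. Its arguments: {"type":"object","properties":{"plan":{"type":"array"},"newtons":{"type":"number"}},"required":["plan"]}

```bash
mkdir -p pics
cat > h.py <<'E'
import numpy as np,cv2
from scipy.spatial.transform import Rotation as R
from station import status,cams,ticket
def rot(c):
    r=np.array(c['rotation'],float)
    return r if r.shape==(3,3) else R.from_quat(r).as_matrix()
def cloud(name):
    c=cams.calibration(name); im,d=cams.grab_frame(name)
    K=np.array(c['mtx']);v,u=np.mgrid[:400,:640]
    P=np.stack([(u-K[0,2])/K[0,0]*d,(v-K[1,2])/K[1,1]*d,d],-1)@rot(c).T+np.array(c['xyz'])
    P[d==0]=np.nan
    return im,d,P
def save(im,fn,crop=None,s=1):
    if crop: im=im[crop[1]:crop[3],crop[0]:crop[2]]
    im=cv2.resize(im,None,fx=s,fy=s,interpolation=cv2.INTER_CUBIC)
    cv2.imwrite('pics/'+fn,im[...,::-1])
E
python3 - <<'E'
from h import *
s=status.observe();print(s)
for n in ['scene','side','wrist']:
    print(n,cams.calibration(n)); im,d,P=cloud(n); save(im,n+'0.png'); np.savez('pics/'+n+'0.npz',im=im,d=d,P=P)
E
```

```text
{'clock': 0.0, 'joint_pos': array([ 1.30279884,  0.68999001, -0.1944655 ,  1.56633738,  0.15731188,
        0.90249308, -0.21509672]), 'qvel': array([ 4.33863287e-05, -3.29606568e-04,  8.34355545e-05,  1.31383268e-03,
       -2.04560262e-03, -1.43238414e-03,  1.43827769e-03]), 'joint_torque': array([-7.01254685e-04, -5.27560902e+01, -1.26676161e+00, -1.53426522e+01,
       -5.25024394e-02,  6.58332006e-03,  1.99892852e-04]), 'ee_pos': array([ 0.18551635, -0.59618914,  0.2459068 ]), 'tcp_rot': array([ 9.88631683e-01,  1.50354746e-01, -2.22450147e-04, -8.91925839e-04]), 'contact_force': array([-0.47201494,  0.91772181, -0.4342822 ]), 'ft_torque': array([-0.02160778, -0.01983856,  0.01206428]), 'grip_width': 0.08830558503566523}
scene {'mtx': array([[399.42870376,   0.        , 319.60074623],
       [  0.        , 399.42870376, 198.66600841],
       [  0.        ,   0.        ,   1.        ]]), 'xyz': array([ 0.84049025, -0.60174604,  0.91122937]), 'rotation': array([ 0.90467598,  0.25993228, -0.10137437, -0.3220556 ])}
side {'mtx': array([[489.06008563,   0.        , 322.68524227],
       [  0.        , 489.06008563, 200.97880179],
       [  0.        ,   0.        ,   1.        ]]), 'xyz': array([0.05230237, 0.99050954, 0.90261085]), 'rotation': array([-0.1619573 ,  0.88594627, -0.42603596,  0.08580443])}
wrist {'mtx': array([[307.60980692,   0.        , 314.3634629 ],
       [  0.        , 307.60980692, 200.52011262],
       [  0.        ,   0.        ,   1.        ]]), 'xyz': array([ 0.25124578, -0.57634281,  0.38364644]), 'rotation': array([ 0.79778864, -0.58780587, -0.08033669,  0.10753401])}
```

View pics/scene0.png

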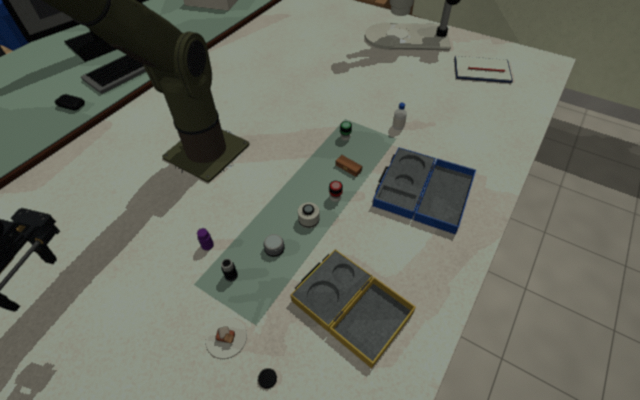

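View pics/side0.png

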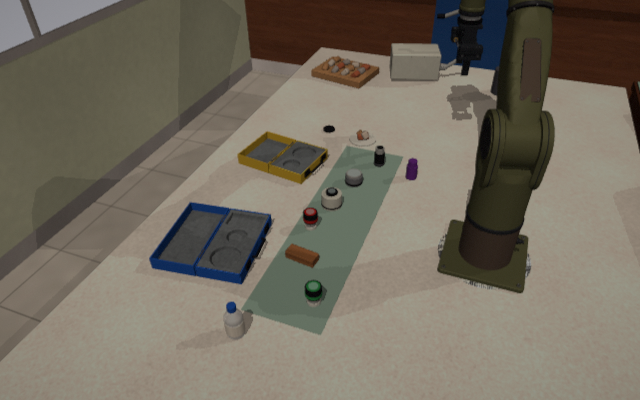

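View pics/wrist0.png

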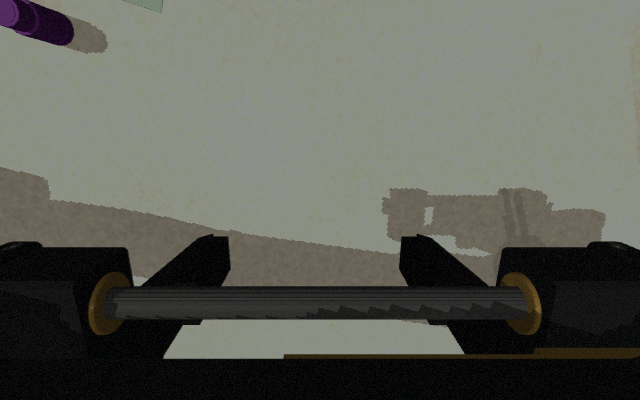

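Candidates in the scene view:
- Tube: black at (228,269), purple decoy at (205,238), black cap at (267,378).
- Eyepieces: green at (346,128), red at (336,188).
- Drums: white camera at (308,213), grey lens at (274,245).
- Box at (348,164).

Next I'll make a top-down map to measure positions, plus close crops.

Run:
```python
from h import *
for n in ['scene','side']:
    z=np.load(f'pics/{n}0.npz');im,P=z['im'],z['P']
    # table plane check
    m=(np.abs(P[...,2])<.01)&(P[...,0]>.3)&(P[...,0]<.9)&(abs(P[...,1])<.5)
    q=P[m];A=np.c_[q[:,:2],np.ones(len(q))];print(n,np.linalg.lstsq(A,q[:,2],rcond=None)[0],np.std(q[:,2]))
    # topdown map x 0.2..1.0 , y -0.6..0.6 at 1.5mm
    g=np.zeros((560,800,3),np.uint8);zb=np.full((560,800),-1.)
    r=((1.0-P[...,0])/.0015);c=((.6-P[...,1])/.0015)
    ok=np.isfinite(r)&(r>=0)&(r<560)&(c>=0)&(c<800)&(P[...,2]<.2)
    idx=np.argsort(P[...,2][ok]);rr=r[ok].astype(int)[idx];cc=c[ok].astype(int)[idx];col=im[ok][idx]
    for d in [(0,0),(1,0),(0,1),(1,1)]:
        g[np.clip(rr+d[0],0,559),np.clip(cc+d[1],0,799)]=col
    save(g,n+'_top.png')
im=np.load('pics/scene0.npz')['im'];save(im,'crop0.png',(190,90,460,390),2)
```

```text
scene [-0.00013478 -0.00012541  0.00164727] 0.0025462720695273037
side [ 0.00151172 -0.0004557   0.00127944] 0.0021946237650786256
```

View pics/scene_top.png

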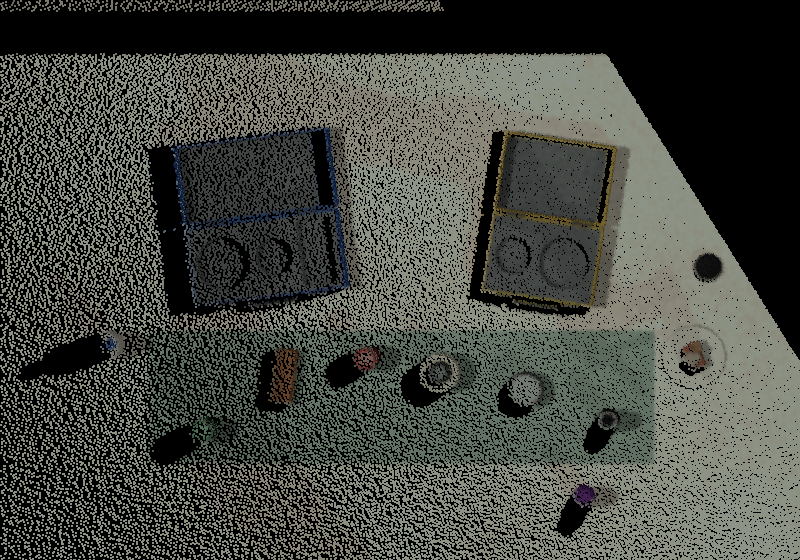

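View pics/crop0.png

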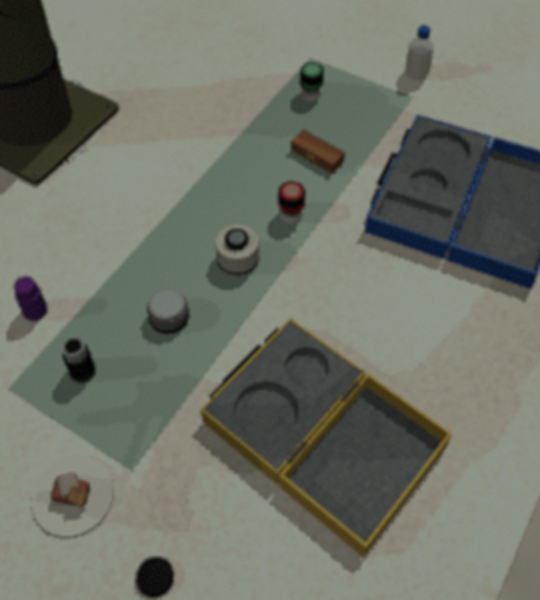

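View pics/side_top.png

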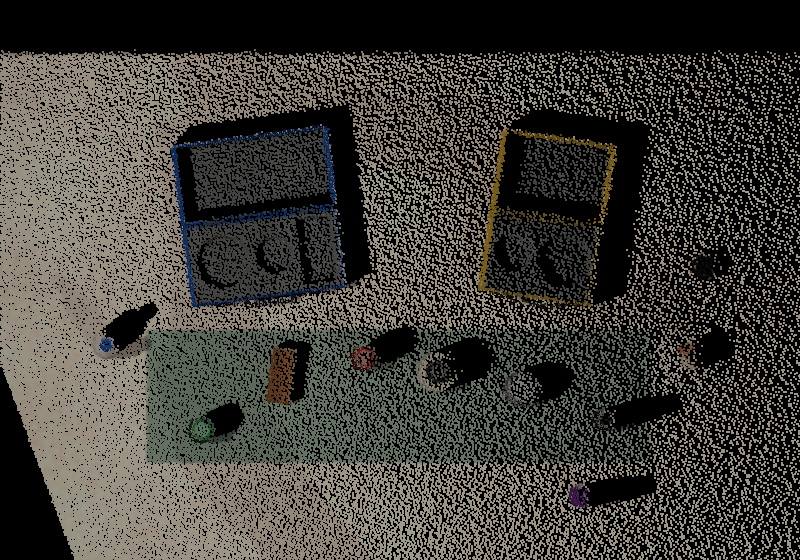

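```bash
cat > fit.py <<'E'
from h import *
from scipy.optimize import least_squares
def near(P,x,y,r,z0,z1):
    return (np.hypot(P[...,0]-x,P[...,1]-y)<r)&(P[...,2]>z0)&(P[...,2]<z1)
def circ(q,x,y,r):
    f=lambda p:np.hypot(q[:,0]-p[0],q[:,1]-p[1])-r
    s=least_squares(f,[x,y],loss='soft_l1',f_scale=.001);return s.x,np.median(abs(s.fun))
E
python3 - <<'E'
from fit import *
C={n:np.load(f'pics/{n}0.npz') for n in ['scene','side']}
pix=lambda c,r:(1-r*.0015,.6-c*.0015)
O={'camera':(pix(439,371),.030,.006,.040),'auxlens':(pix(524,388),.027,.005,.027),'tube':(pix(606,418),.017,.006,.043),
 'green':(pix(203,430),.020,.028,.050),'red':(pix(364,358),.020,.028,.05),'purple':(pix(581,495),.017,.006,.043),'cleaner':(pix(108,343),.021,.005,.06),'blackcap':(pix(708,266),.02,.004,.05)}
for k,((x,y),r,z0,z1) in O.items():
    for n in C:
        P=C[n]['P'];q=P[near(P,x,y,r*1.6+.01,z0,z1)]
        if len(q)<10: print(k,n,len(q));continue
        c,e=circ(q,x,y,r)
        t=P[near(P,*c,r,.01,.15)];print(k,n,len(q),c.round(4),'res',e.round(4),'top',np.percentile(t[:,2],95).round(4), 'rc',np.hypot(*c).round(3))
(x,y)=pix(284,376)
for n in C:
    P=C[n]['P'];q=P[near(P,x,y,.06,.019,.03)][:,:2]
    rc=cv2.minAreaRect((q*1000).astype(np.float32));print('box',n,len(q),rc)
for k,(x,y),hs in [('blue',pix(262,216),(105,125)),('yellow',pix(549,218),(15,35))]:
    for n in C:
        P=C[n]['P'];hsv=cv2.cvtColor(C[n]['im'],cv2.COLOR_RGB2HSV)
        m=near(P,x,y,.2,.030,.042)&(hsv[...,0]>=hs[0])&(hsv[...,0]<=hs[1])&(hsv[...,1]>110)
        q=P[m];rc=cv2.minAreaRect((q[:,:2]*1000).astype(np.float32));print(k,n,len(q),rc,np.median(q[:,2]))
        print(cv2.boxPoints(rc).round(1).tolist())
E
```

```text
camera scene 157 [ 0.4407 -0.0573] res 0.0006 top 0.0545 rc 0.444
camera side 202 [ 0.4441 -0.0576] res 0.0011 top 0.0546 rc 0.448
auxlens scene 113 [ 0.4152 -0.1861] res 0.0007 top 0.0397 rc 0.455
auxlens side 131 [ 0.4192 -0.186 ] res 0.002 top 0.0405 rc 0.459
tube scene 110 [ 0.3691 -0.3101] res 0.0005 top 0.0668 rc 0.482
tube side 103 [ 0.3733 -0.3106] res 0.0013 top 0.0664 rc 0.486
green scene 60 [0.3537 0.2972] res 0.001 top 0.0578 rc 0.462
green side 117 [0.3574 0.2971] res 0.0009 top 0.0584 rc 0.465
red scene 66 [0.4621 0.0527] res 0.0006 top 0.0575 rc 0.465
red side 86 [0.4651 0.0529] res 0.0007 top 0.0584 rc 0.468
purple scene 114 [ 0.2544 -0.2735] res 0.0006 top 0.0664 rc 0.374
purple side 106 [ 0.258  -0.2742] res 0.0014 top 0.0677 rc 0.376
cleaner scene 173 [0.483  0.4395] res 0.0015 top 0.0957 rc 0.653
cleaner side 325 [0.4854 0.44  ] res 0.0007 top 0.0965 rc 0.655
blackcap scene 328 [ 0.6004 -0.4605] res 0.0054 top 0.013 rc 0.757
blackcap side 83 [ 0.603  -0.4599] res 0.0062 top 0.0145 rc 0.758
box scene 235 ((436.2408752441406, 175.4295654296875), (39.43642044067383, 
[... 545 characters left out ...]
524068893742588
[[537.5999755859375, 314.29998779296875], [566.7000122070312, 78.0], [812.2000122070312, 108.30000305175781], [783.0, 344.5]]
yellow scene 711 ((671.10791015625, -222.43397521972656), (168.838623046875, 244.92074584960938), 81.52440643310547) 0.03599010130888336
[[537.5, -287.8999938964844], [779.7999877929688, -324.0], [804.7000122070312, -157.0], [562.4000244140625, -120.9000015258789]]
yellow side 453 ((671.683837890625, -218.26522827148438), (175.2886505126953, 251.93223571777344), 81.62469482421875) 0.0354210181328346
[[534.2999877929688, -286.6000061035156], [783.5, -323.29998779296875], [809.0999755859375, -149.89999389648438], [559.7999877929688, -113.19999694824219]]
```

```bash
cat > casefit.py <<'E'
from fit import *
from scipy.optimize import minimize
MOD={'blue':(.232,[('r',-.078,.098,.050),('c',-.014,.054),('c',.064,.078)]),'yellow':(.168,[('c',-.033,.076),('c',.044,.054)])}
def model(k,u,v):
    W,pk=MOD[k];h=np.where((abs(u)<.060)&(abs(v)<W/2),.034,0.)
    for p in pk:
        ins=((abs(u)<p[2]/2)&(abs(v-p[1])<p[3]/2)) if p[0]=='r' else (np.hypot(u,v-p[1])<p[2]/2)
        h=np.where(ins,.022,h)
    return h
def fitcase(k,P,p0):
    x,y,a=p0;q=P[near(P,x,y,.16,-.02,.05)]
    def f(p):
        c,s=np.cos(p[2]),np.sin(p[2]);dx,dy=q[:,0]-p[0],q[:,1]-p[1];u=c*dx+s*dy;v=-s*dx+c*dy
        m=(u<.055)&(u>-.1)&(abs(v)<.15)
        e=np.where(m,np.minimum(abs(q[:,2]-p[3]-model(k,u,v)),.012),.004)
        return e.mean()*1000
    best=None
    for t in range(6):
        r=np.random.default_rng(t);s0=np.array([x,y,a,.001])+r.normal(size=4)*[.004,.004,.02,.0005]
        sim=np.vstack([s0]+[s0+d for d in np.diag([.006,.006,.04,.002])])
        o=minimize(f,s0,method='Nelder-Mead',options=dict(initial_simplex=sim,maxiter=600))
        if best is None or o.fun<best.fun: best=o
    return best.x,best.fun
E
python3 - <<'E'
from casefit import *
for k,p0 in [('blue',(.614,.201,.126)),('yellow',(.611,-.212,-.148))]:
    for n in ['scene','side']:
        P=np.load(f'pics/{n}0.npz')['P'];p,e=fitcase(k,P,p0);print(k,n,p.round(4),np.degrees(p[2]).round(1),e)
E
```

```text
blue scene [0.6127 0.2022 0.1367 0.0009] 7.8 3.350450667289296
blue side [0.6155 0.2034 0.1333 0.0015] 7.6 3.6099599440616594
yellow scene [ 0.6105 -0.2125 -0.1407  0.0008] -8.1 2.8641205507095
yellow side [ 0.6125 -0.2133 -0.1184  0.0017] -6.8 3.8008609821130768
```

```bash
cat > go.py <<'E'
from h import *
def pose():
    s=status.observe();M=R.from_quat(s['tcp_rot']).as_matrix();return s,np.array(s['ee_pos']),M
def to(x,y,z,ang,n=None):
    "ang: tool-x heading, deg"
    s,p,M=pose();cur=np.degrees(np.arctan2(M[1,0],M[0,0]))
    yaw=-np.radians((ang-cur+90)%180-90) 
    d=np.array([x,y,z])-p;L=np.linalg.norm(d);n=n or max(int(np.ceil(L/.036)),int(np.ceil(abs(yaw)/.11)),1)
    print('t',round(float(s['clock']),2),'at',p.round(4),'heading',cur.round(1),'tilt',np.degrees(np.arccos(-M[2,2])).round(2),'w',round(float(s['grip_width']),4),'F',np.array(s['contact_force']).round(1))
    print('total tool delta',(M.T@d).round(4),'yaw',yaw.round(3),'n',n)
    q=p.copy();out=[]
    for i in range(n):
        a=np.radians(cur)-yaw*i/n
        X=np.array([np.cos(a),np.sin(a),0]);Y=np.array([np.sin(a),-np.cos(a),0])
        out.append((round(float(X@d/n),4),round(float(Y@d/n),4),round(float(-d[2]/n),4)))
    print(out,'yaw/row',round(yaw/n,4))
E
python3 -c "
from go import *
to(.371,-.310,.17,7)"
```

```text
t 0.15 at [ 0.1856 -0.5963  0.2461] heading 17.3 tilt 0.08 w 0.0881 F [ 0.2 -0.3 -0.4]
total tool delta [ 0.2621 -0.2182  0.0764] yaw 0.18 n 10
[(0.0262, -0.0218, 0.0076), (0.0258, -0.0223, 0.0076), (0.0254, -0.0228, 0.0076), (0.025, -0.0232, 0.0076), (0.0246, -0.0237, 0.0076), (0.0241, -0.0241, 0.0076), (0.0237, -0.0245, 0.0076), (0.0233, -0.0249, 0.0076), (0.0228, -0.0254, 0.0076), (0.0224, -0.0258, 0.0076)] yaw/row 0.018
```

Emit:
{"op": "apply_moves", "data": {
  "plan": [
    {"claw":0.0881,"translation":[0.0262,-0.0218,0.0076],"yaw":0.018},
    {"claw":0.0881,"translation":[0.0258,-0.0223,0.0076],"yaw":0.018},
    {"claw":0.0881,"translation":[0.0254,-0.0228,0.0076],"yaw":0.018},
    {"claw":0.0881,"translation":[0.025,-0.0232,0.0076],"yaw":0.018},
    {"claw":0.0881,"translation":[0.0246,-0.0237,0.0076],"yaw":0.018},
    {"claw":0.0881,"translation":[0.0241,-0.0241,0.0076],"yaw":0.018},
    {"claw":0.0881,"translation":[0.0237,-0.0245,0.0076],"yaw":0.018},
    {"claw":0.0881,"translation":[0.0233,-0.0249,0.0076],"yaw":0.018},
    {"claw":0.0881,"translation":[0.0228,-0.0254,0.0076],"yaw":0.018},
    {"claw":0.0881,"translation":[0.0224,-0.0258,0.0076],"yaw":0.018}
  ]
}}

```text
clock: 0.98
ee_pos: [0.373, -0.3106, 0.1647]
tcp_rot: [0.999, 0.046, -0.002, 0.004]
contact_force: [1.0, 0.5, -0.3]
grip_width: 0.0881
```

```bash
python3 -c "
from go import *
from fit import *
im,d,P=cloud('wrist');save(im,'w1.png')
q=P[near(P,.371,-.31,.04,.01,.08)];print(len(q),np.nanpercentile(q[:,2],[50,95]) if len(q) else '')
t=P[near(P,.371,-.31,.03,.055,.075)];print(len(t),t.mean(0) if len(t) else '')
q=P[near(P,.371,-.31,.03,.006,.043)];
if len(q)>10: print(len(q),circ(q,.371,-.31,.017))
to(.371,-.310,.03,7)"
```

```text
1476 [0.0632875  0.06508939]
930 [ 0.37160407 -0.30995086  0.06370028]
282 (array([ 0.37004359, -0.31014118]), np.float64(0.00016752261039644327))
t 1.03 at [ 0.3784 -0.3021  0.1634] heading 6.0 tilt 0.07 w 0.0881 F [ 3.5  4.8 -0.4]
total tool delta [-0.0081  0.007   0.1334] yaw -0.018 n 4
[(-0.002, 0.0018, 0.0333), (-0.0021, 0.0018, 0.0333), (-0.0021, 0.0018, 0.0333), (-0.0021, 0.0018, 0.0333)] yaw/row -0.0045
```

View pics/w1.png

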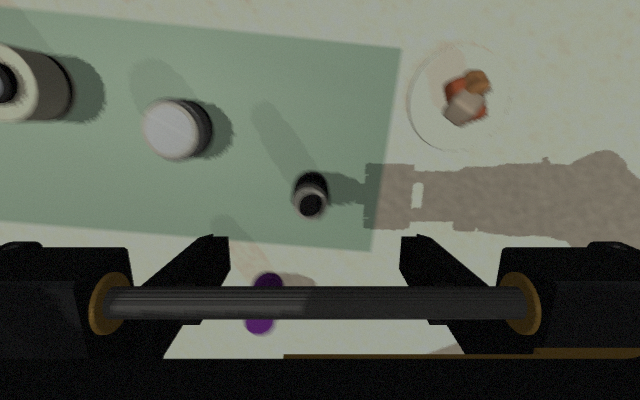

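Emit:
{"op": "apply_moves", "data": {
  "plan": [
    {"claw":0.0881,"translation":[-0.009,0.007,0.01],"yaw":-0.018},
    {"claw":0.0881,"translation":[0,0,0.01],"yaw":0},
    {"claw":0.0881,"translation":[0,0,0.02],"yaw":0},
    {"claw":0.0881,"translation":[0,0,0.02],"yaw":0},
    {"claw":0.0881,"translation":[0,0,0.01],"yaw":0},
    {"claw":0.0881,"translation":[0,0,0],"yaw":0}
  ]
}}

```text
clock: 1.53
ee_pos: [0.3758, -0.3044, 0.0904]
tcp_rot: [0.998, 0.07, 0.001, -0.0]
contact_force: [-0.2, -0.1, 0.1]
grip_width: 0.0882
```

```bash
python3 -c "
from go import *
to(.3705,-.310,.025,7)"
```

```text
t 1.53 at [ 0.3758 -0.3044  0.0904] heading 8.0 tilt 0.17 w 0.0882 F [-0.2 -0.1  0.1]
total tool delta [-0.0062  0.0049  0.0653] yaw 0.018 n 2
[(-0.003, 0.0024, 0.0327), (-0.003, 0.0024, 0.0327)] yaw/row 0.0088
```

Emit:
{"op": "apply_moves", "data": {
  "plan": [
    {"claw":0.0881,"translation":[-0.0062,0.0049,0],"yaw":0.018},
    {"claw":0.0881,"translation":[0,0,0.016],"yaw":0},
    {"claw":0.0881,"translation":[0,0,0.018],"yaw":0},
    {"claw":0.0881,"translation":[0,0,0.016],"yaw":0},
    {"claw":0.0881,"translation":[0,0,0.01],"yaw":0},
    {"claw":0.0881,"translation":[0,0,0],"yaw":0}
  ]
}}

```text
clock: 2.03
ee_pos: [0.3703, -0.3156, 0.0317]
tcp_rot: [0.998, 0.057, 0.004, 0.002]
contact_force: [0.5, 0.2, -0.2]
grip_width: 0.0879
```

```bash
python3 -c "
from go import *
to(.3705,-.310,.025,7)"
```

```text
t 2.03 at [ 0.3703 -0.3156  0.0317] heading 6.5 tilt 0.49 w 0.0879 F [ 0.5  0.2 -0.2]
total tool delta [ 0.0008 -0.0055  0.0067] yaw -0.008 n 1
[(0.0008, -0.0055, 0.0067)] yaw/row -0.008
```

Emit:
{"op": "apply_moves", "data": {
  "plan": [
    {"claw":0.0881,"translation":[0.0008,-0.005,0.006],"yaw":0},
    {"claw":0.06,"translation":[0,0,0],"yaw":0},
    {"claw":0.02,"translation":[0,0,0],"yaw":0},
    {"claw":0.02,"translation":[0,0,0],"yaw":0},
    {"claw":0.02,"translation":[0,0,0],"yaw":0},
    {"claw":0.02,"translation":[0,0,0],"yaw":0}
  ],
  "newtons": 25
}}

```text
clock: 2.53
ee_pos: [0.3713, -0.3117, 0.0284]
tcp_rot: [0.998, 0.056, 0.005, 0.004]
contact_force: [-0.9, 0.7, -0.6]
grip_width: 0.0571
```

```bash
python3 -c "
from go import *
to(.3705,-.310,.025,7)"
```

```text
t 2.53 at [ 0.3713 -0.3117  0.0284] heading 6.4 tilt 0.74 w 0.0571 F [-0.9  0.7 -0.6]
total tool delta [-0.0007 -0.0018  0.0034] yaw -0.01 n 1
[(-0.0006, -0.0018, 0.0034)] yaw/row -0.0097
```

Emit:
{"op": "apply_moves", "data": {
  "plan": [
    {"claw":0.02,"translation":[0,-0.0018,0.004],"yaw":0},
    {"claw":0.02,"translation":[0,0,0],"yaw":0},
    {"claw":0.02,"translation":[0,0,0],"yaw":0},
    {"claw":0.02,"translation":[0,0,0],"yaw":0},
    {"claw":0.02,"translation":[0,0,0],"yaw":0},
    {"claw":0.02,"translation":[0,0,0],"yaw":0}
  ]
}}

```text
clock: 3.03
ee_pos: [0.3716, -0.31, 0.0247]
tcp_rot: [0.998, 0.056, 0.006, 0.004]
contact_force: [0.6, 0.1, 0.2]
grip_width: 0.0334
```

```bash
python3 -c "
from go import *
to(.3705,-.310,.12,7)"
```

```text
t 3.03 at [ 0.3716 -0.31    0.0247] heading 6.5 tilt 0.81 w 0.0334 F [0.6 0.1 0.2]
total tool delta [-0.      0.0007 -0.0953] yaw -0.01 n 3
[(-0.0004, -0.0, -0.0318), (-0.0004, -0.0, -0.0318), (-0.0004, -0.0, -0.0318)] yaw/row -0.0032
```

Emit:
{"op": "apply_moves", "data": {
  "plan": [
    {"claw":0.02,"translation":[0,0,-0.01],"yaw":0},
    {"claw":0.02,"translation":[0,0,-0.025],"yaw":0},
    {"claw":0.02,"translation":[0,0,-0.035],"yaw":0},
    {"claw":0.02,"translation":[0,0,-0.025],"yaw":0},
    {"claw":0.02,"translation":[0,0,-0.01],"yaw":0},
    {"claw":0.02,"translation":[0,0,0],"yaw":0}
  ]
}}

```text
clock: 3.53
ee_pos: [0.3689, -0.3083, 0.1353]
tcp_rot: [0.998, 0.056, 0.004, 0.003]
contact_force: [-0.1, 0.4, -0.9]
grip_width: 0.0336
```

```bash
python3 -c "
from go import *
to(.616,.189,.12,7.5,15)"
```

```text
t 3.53 at [ 0.3689 -0.3083  0.1353] heading 6.5 tilt 0.57 w 0.0336 F [-0.1  0.4 -0.9]
total tool delta [ 0.3014 -0.4665  0.0144] yaw -0.018 n 15
[(0.0201, -0.0311, 0.001), (0.0201, -0.0311, 0.001), (0.0202, -0.031, 0.001), (0.0202, -0.031, 0.001), (0.0202, -0.031, 0.001), (0.0203, -0.031, 0.001), (0.0203, -0.0309, 0.001), (0.0204, -0.0309, 0.001), (0.0204, -0.0309, 0.001), (0.0204, -0.0309, 0.001), (0.0205, -0.0308, 0.001), (0.0205, -0.0308, 0.001), (0.0205, -0.0308, 0.001), (0.0206, -0.0308, 0.001), (0.0206, -0.0307, 0.001)] yaw/row -0.0012
```

Emit:
{"op": "apply_moves", "data": {
  "plan": [
    {"claw":0.02,"translation":[0.01,-0.015,0],"yaw":0},
    {"claw":0.02,"translation":[0.02,-0.031,0.001],"yaw":-0.001},
    {"claw":0.02,"translation":[0.02,-0.031,0.001],"yaw":-0.001},
    {"claw":0.02,"translation":[0.02,-0.031,0.001],"yaw":-0.001},
    {"claw":0.02,"translation":[0.02,-0.031,0.001],"yaw":-0.001},
    {"claw":0.02,"translation":[0.02,-0.031,0.001],"yaw":-0.001},
    {"claw":0.02,"translation":[0.02,-0.031,0.001],"yaw":-0.001},
    {"claw":0.02,"translation":[0.02,-0.031,0.001],"yaw":-0.001},
    {"claw":0.02,"translation":[0.02,-0.031,0.001],"yaw":-0.001},
    {"claw":0.02,"translation":[0.02,-0.031,0.001],"yaw":-0.001}
  ]
}}

```text
clock: 4.37
ee_pos: [0.5255, 0.0053, 0.1214]
tcp_rot: [0.999, 0.049, -0.0, 0.008]
contact_force: [1.4, 0.6, -1.3]
grip_width: 0.0332
```

Emit:
{"op": "apply_moves", "data": {
  "plan": [
    {"claw":0.02,"translation":[0.021,-0.031,0],"yaw":0},
    {"claw":0.02,"translation":[0.021,-0.031,0],"yaw":0},
    {"claw":0.02,"translation":[0.021,-0.031,0],"yaw":0},
    {"claw":0.02,"translation":[0.021,-0.031,0],"yaw":0},
    {"claw":0.02,"translation":[0.013,-0.019,0],"yaw":0},
    {"claw":0.02,"translation":[0.005,-0.008,0],"yaw":0},
    {"claw":0.02,"translation":[0,0,0],"yaw":0}
  ]
}}

```text
clock: 4.95
ee_pos: [0.6122, 0.1879, 0.1123]
tcp_rot: [0.998, 0.057, -0.003, 0.006]
contact_force: [0.5, 0.7, -1.6]
grip_width: 0.0332
```

```bash
python3 -c "
from go import *
im,d,P=cloud('wrist');save(im,'w2.png');np.savez('pics/w2.npz',P=P,im=im)
to(.616,.189,.055,7.5)"
```

```text
t 5.0 at [0.6114 0.1867 0.1122] heading 6.5 tilt 0.81 w 0.0331 F [ 0.8  1.  -0.9]
total tool delta [ 0.0053 -0.0025  0.0571] yaw -0.018 n 2
[(0.0024, -0.0009, 0.0286), (0.0024, -0.0009, 0.0286)] yaw/row -0.0089
```

View pics/w2.png

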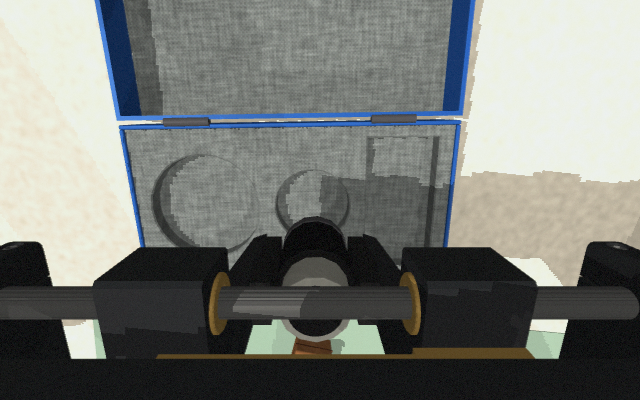

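```bash
python3 -c "
from casefit import *
P=np.load('pics/w2.npz')['P'];print(fitcase('blue',P,(.614,.203,.131)))
"
```

```text
(array([ 6.14416104e-01,  2.02814106e-01,  1.26769360e-01, -2.92244616e-04]), np.float64(2.55977739732512))
```

Emit:
{"op": "apply_moves", "data": {
  "plan": [
    {"claw":0.02,"translation":[0.005,-0.0025,0.01],"yaw":-0.018},
    {"claw":0.02,"translation":[0,0,0.015],"yaw":0},
    {"claw":0.02,"translation":[0,0,0.01],"yaw":0},
    {"claw":0.02,"translation":[0,0,0],"yaw":0},
    {"claw":0.02,"translation":[0,0,0],"yaw":0}
  ]
}}

```text
clock: 5.42
ee_pos: [0.6137, 0.1811, 0.0727]
tcp_rot: [0.998, 0.064, -0.007, 0.009]
contact_force: [-0.5, -0.2, -0.7]
grip_width: 0.0332
```

```bash
python3 -c "
from go import *
to(.616,.189,.048,7.5)"
```

```text
t 5.42 at [0.6137 0.1811 0.0727] heading 7.3 tilt 1.3 w 0.0332 F [-0.5 -0.2 -0.7]
total tool delta [ 0.0037 -0.008   0.0245] yaw -0.004 n 1
[(0.0033, -0.0076, 0.0247)] yaw/row -0.0038
```

Emit:
{"op": "apply_moves", "data": {
  "plan": [
    {"claw":0.02,"translation":[0.002,-0.006,0],"yaw":0},
    {"claw":0.02,"translation":[0,0,0.008],"yaw":0},
    {"claw":0.02,"translation":[0,0,0.006],"yaw":0},
    {"claw":0.02,"translation":[0,0,0.004],"yaw":0},
    {"claw":0.02,"translation":[0,0,0],"yaw":0}
  ]
}}

```text
clock: 5.83
ee_pos: [0.6155, 0.1852, 0.054]
tcp_rot: [0.998, 0.062, -0.006, 0.009]
contact_force: [-0.0, -1.2, -1.3]
grip_width: 0.0335
```

```bash
python3 -c "
from go import *
to(.616,.189,.0475,7.5)"
```

```text
t 5.83 at [0.6155 0.1852 0.054 ] heading 7.1 tilt 1.3 w 0.0335 F [-0.  -1.2 -1.3]
total tool delta [ 0.0011 -0.0038  0.0064] yaw -0.006 n 1
[(0.001, -0.0037, 0.0065)] yaw/row -0.0065
```

Emit:
{"op": "apply_moves", "data": {
  "plan": [
    {"claw":0.02,"translation":[0.001,-0.0037,0.002],"yaw":0},
    {"claw":0.02,"translation":[0,0,0.002],"yaw":0},
    {"claw":0.02,"translation":[0,0,0.002],"yaw":0},
    {"claw":0.02,"translation":[0,0,0.002],"yaw":0},
    {"claw":0.02,"translation":[0,0,0],"yaw":0}
  ]
}}

```text
clock: 6.25
ee_pos: [0.6164, 0.1898, 0.0474]
tcp_rot: [0.998, 0.062, -0.006, 0.009]
contact_force: [-0.6, -0.3, -0.4]
grip_width: 0.0335
```

```bash
python3 -c "
from go import *
to(.616,.189,.0475,7.5)"
```

```text
t 6.25 at [0.6164 0.1898 0.0474] heading 7.1 tilt 1.24 w 0.0335 F [-0.6 -0.3 -0.4]
total tool delta [-0.0005  0.0007 -0.0001] yaw -0.006 n 1
[(-0.0005, 0.0007, -0.0001)] yaw/row -0.0061
```

Emit:
{"op": "apply_moves", "data": {
  "plan": [
    {"claw":0.052,"translation":[0,0,0],"yaw":0},
    {"claw":0.052,"translation":[0,0,0],"yaw":0},
    {"claw":0.052,"translation":[0,0,0],"yaw":0},
    {"claw":0.052,"translation":[0,0,0],"yaw":0},
    {"claw":0.052,"translation":[0,0,-0.015],"yaw":0},
    {"claw":0.052,"translation":[0,0,-0.03],"yaw":0},
    {"claw":0.06,"translation":[0,0,-0.035],"yaw":0},
    {"claw":0.088,"translation":[0,0,-0.025],"yaw":0},
    {"claw":0.088,"translation":[0,0,-0.01],"yaw":0},
    {"claw":0.088,"translation":[0,0,0],"yaw":0}
  ]
}}

```text
clock: 7.08
ee_pos: [0.6174, 0.1916, 0.1696]
tcp_rot: [0.998, 0.062, -0.006, 0.009]
contact_force: [0.6, -0.3, 0.3]
grip_width: 0.0763
```

```bash
python3 -c "
from go import *
im,d,P=cloud('wrist');save(im,'w3.png')
to(.4425,-.0575,.13,7.5,9)"
```

```text
t 7.13 at [0.6171 0.1916 0.1687] heading 7.1 tilt 1.33 w 0.0803 F [-0.3 -0.4  0.1]
total tool delta [-0.2036  0.2247  0.0457] yaw -0.007 n 9
[(-0.0227, 0.0251, 0.0043), (-0.0227, 0.025, 0.0043), (-0.0227, 0.025, 0.0043), (-0.0227, 0.025, 0.0043), (-0.0228, 0.025, 0.0043), (-0.0228, 0.025, 0.0043), (-0.0228, 0.025, 0.0043), (-0.0228, 0.0249, 0.0043), (-0.0228, 0.0249, 0.0043)] yaw/row -0.0007
```

View pics/w3.png

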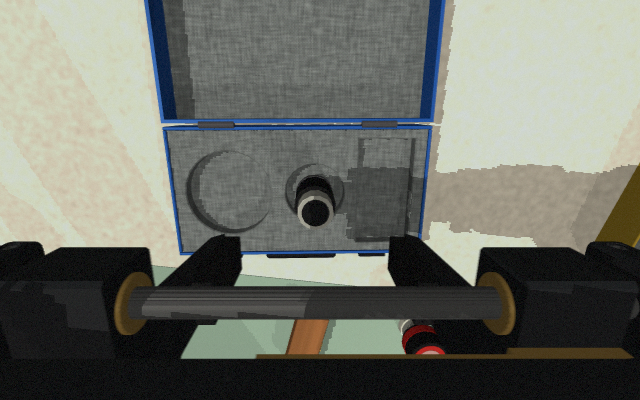

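```bash
python3 -c "
from go import *
to(.4365,.177,.13,-8,6)"
```

```text
t 7.13 at [0.6171 0.1916 0.1687] heading 7.1 tilt 1.33 w 0.0803 F [-0.3 -0.4  0.1]
total tool delta [-0.1805 -0.0087  0.0412] yaw 0.264 n 6
[(-0.0302, -0.0013, 0.0065), (-0.0302, 0.0, 0.0065), (-0.0302, 0.0013, 0.0065), (-0.0301, 0.0027, 0.0065), (-0.0299, 0.004, 0.0065), (-0.0297, 0.0053, 0.0065)] yaw/row 0.044
```

Emit:
{"op": "apply_moves", "data": {
  "plan": [
    {"claw":0.06,"translation":[-0.015,-0.001,0.006],"yaw":0.03},
    {"claw":0.06,"translation":[-0.03,0,0.006],"yaw":0.044},
    {"claw":0.06,"translation":[-0.03,0.001,0.006],"yaw":0.044},
    {"claw":0.06,"translation":[-0.03,0.003,0.006],"yaw":0.044},
    {"claw":0.06,"translation":[-0.03,0.004,0.006],"yaw":0.044},
    {"claw":0.06,"translation":[-0.028,0.005,0.005],"yaw":0.04},
    {"claw":0.06,"translation":[-0.012,0.002,0.004],"yaw":0.02},
    {"claw":0.06,"translation":[0,0,0],"yaw":0},
    {"claw":0.06,"translation":[0,0,0],"yaw":0}
  ]
}}

```text
clock: 7.88
ee_pos: [0.4267, 0.1707, 0.1212]
tcp_rot: [0.997, -0.077, -0.012, 0.016]
contact_force: [0.7, -0.6, -0.1]
grip_width: 0.06
```

```bash
python3 -c "
from go import *
from fit import *
im,d,P=cloud('wrist');save(im,'w4.png')
q=P[near(P,.4365,.177,.06,.018,.03)];print(len(q),cv2.minAreaRect((q[:,:2]*1000).astype(np.float32)))
to(.4365,.177,.03,-8)"
```

```text
4342 ((436.6885070800781, 176.2704315185547), (35.13113021850586, 81.54253387451172), 82.77140045166016)
t 7.93 at [0.4269 0.1707 0.1212] heading -8.9 tilt 2.33 w 0.0599 F [-1.2 -0.2 -0.1]
total tool delta [ 0.0105 -0.0107  0.0907] yaw -0.015 n 3
[(0.0028, -0.0026, 0.0304), (0.0028, -0.0025, 0.0304), (0.0029, -0.0025, 0.0304)] yaw/row -0.005
```

View pics/w4.png

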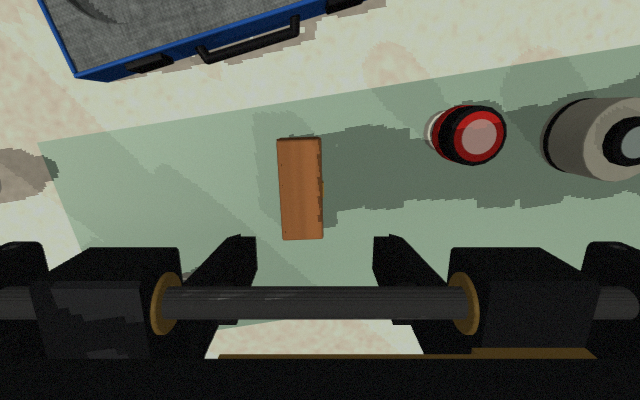

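```bash
sed -i "s/^    print('total/    print('toolz',M[:,2].round(4));print('total/" go.py; python3 -c "
from go import *
to(.4367,.1763,.024,-7.2)"
```

```text
t 7.93 at [0.4269 0.1707 0.1212] heading -8.9 tilt 2.33 w 0.0599 F [-1.2 -0.2 -0.1]
toolz [-0.0273 -0.03   -0.9992]
total tool delta [ 0.011  -0.0103  0.0967] yaw -0.029 n 3
[(0.0029, -0.0023, 0.0324), (0.003, -0.0023, 0.0324), (0.003, -0.0023, 0.0324)] yaw/row -0.0096
```

Emit:
{"op": "apply_moves", "data": {
  "plan": [
    {"claw":0.06,"translation":[0.006,-0.006,0.005],"yaw":-0.02},
    {"claw":0.06,"translation":[0,0,0.015],"yaw":0},
    {"claw":0.06,"translation":[0,0,0.02],"yaw":0},
    {"claw":0.06,"translation":[0,0,0.015],"yaw":0},
    {"claw":0.06,"translation":[0,0,0.005],"yaw":0},
    {"claw":0.06,"translation":[0,0,0],"yaw":0}
  ]
}}

```text
clock: 8.43
ee_pos: [0.4465, 0.1781, 0.0568]
tcp_rot: [0.998, -0.064, -0.005, 0.012]
contact_force: [-0.6, 0.2, 1.0]
grip_width: 0.0601
```

```bash
python3 -c "
from go import *
to(.4367,.1763,.024,-7.2)"
```

```text
t 8.43 at [0.4465 0.1781 0.0568] heading -7.4 tilt 1.51 w 0.0601 F [-0.6  0.2  1. ]
toolz [-0.0111 -0.0238 -0.9997]
total tool delta [-0.0093  0.0022  0.0329] yaw -0.003 n 1
[(-0.0095, 0.0031, 0.0328)] yaw/row -0.0034
```

Emit:
{"op": "apply_moves", "data": {
  "plan": [
    {"claw":0.06,"translation":[-0.008,0.002,0],"yaw":0},
    {"claw":0.06,"translation":[0,0,0],"yaw":0},
    {"claw":0.06,"translation":[0,0,0.005],"yaw":0},
    {"claw":0.06,"translation":[0,0,0.01],"yaw":0},
    {"claw":0.06,"translation":[0,0,0.008],"yaw":0},
    {"claw":0.06,"translation":[0,0,0.004],"yaw":0},
    {"claw":0.06,"translation":[0,0,0],"yaw":0}
  ]
}}

```text
clock: 9.02
ee_pos: [0.4413, 0.1778, 0.0292]
tcp_rot: [0.998, -0.064, -0.002, 0.011]
contact_force: [0.5, 1.0, -0.4]
grip_width: 0.0599
```

```bash
python3 -c "
from go import *
to(.4367,.1763,.022,-7.2)"
```

```text
t 9.02 at [0.4413 0.1778 0.0292] heading -7.3 tilt 1.24 w 0.0599 F [ 0.5  1.  -0.4]
toolz [-0.0045 -0.0212 -0.9998]
total tool delta [-0.0044  0.0019  0.0073] yaw -0.002 n 1
[(-0.0044, 0.002, 0.0072)] yaw/row -0.0024
```

Emit:
{"op": "apply_moves", "data": {
  "plan": [
    {"claw":0.06,"translation":[-0.004,0.002,0.004],"yaw":0},
    {"claw":0.06,"translation":[-0.001,0,0.004],"yaw":0},
    {"claw":0.02,"translation":[0,0,0.001],"yaw":0},
    {"claw":0.02,"translation":[0,0,0],"yaw":0},
    {"claw":0.02,"translation":[0,0,0],"yaw":0},
    {"claw":0.02,"translation":[0,0,0],"yaw":0},
    {"claw":0.02,"translation":[0,0,0],"yaw":0},
    {"claw":0.02,"translation":[0,0,0],"yaw":0},
    {"claw":0.02,"translation":[0,0,0],"yaw":0}
  ]
}}

```text
clock: 9.77
ee_pos: [0.4355, 0.176, 0.0193]
tcp_rot: [0.998, -0.064, -0.002, 0.011]
contact_force: [-0.0, -0.3, -0.2]
grip_width: 0.0337
```

```bash
python3 -c "
from go import *
to(.4367,.1763,.13,-7.2)"
```

```text
t 9.77 at [0.4355 0.176  0.0193] heading -7.3 tilt 1.25 w 0.0337 F [-0.  -0.3 -0.2]
toolz [-0.0046 -0.0213 -0.9998]
total tool delta [ 0.001   0.0019 -0.1107] yaw -0.002 n 4
[(0.0003, -0.0001, -0.0277), (0.0003, -0.0001, -0.0277), (0.0003, -0.0001, -0.0277), (0.0003, -0.0001, -0.0277)] yaw/row -0.0006
```

Emit:
{"op": "apply_moves", "data": {
  "plan": [
    {"claw":0.02,"translation":[0,0,-0.005],"yaw":0},
    {"claw":0.02,"translation":[0,0,-0.02],"yaw":0},
    {"claw":0.02,"translation":[0,0,-0.025],"yaw":0},
    {"claw":0.02,"translation":[0,0,-0.025],"yaw":0},
    {"claw":0.02,"translation":[0,0,-0.01],"yaw":0},
    {"claw":0.02,"translation":[0,0,0],"yaw":0}
  ]
}}

```text
clock: 10.27
ee_pos: [0.4351, 0.1775, 0.1083]
tcp_rot: [0.998, -0.064, -0.003, 0.011]
contact_force: [0.2, -0.1, -0.8]
grip_width: 0.0335
```

```bash
python3 -c "
from go import *
to(.6232,.1257,.10,7.4,7)"
```

```text
t 10.27 at [0.4351 0.1775 0.1083] heading -7.4 tilt 1.3 w 0.0335 F [ 0.2 -0.1 -0.8]
toolz [-0.0072 -0.0216 -0.9997]
total tool delta [0.1932 0.027  0.0081] yaw -0.258 n 7
[(0.0276, 0.0039, 0.0012), (0.0274, 0.0049, 0.0012), (0.0272, 0.0059, 0.0012), (0.027, 0.0069, 0.0012), (0.0267, 0.0079, 0.0012), (0.0264, 0.0089, 0.0012), (0.0261, 0.0098, 0.0012)] yaw/row -0.0369
```

Emit:
{"op": "apply_moves", "data": {
  "plan": [
    {"claw":0.02,"translation":[0.014,0.004,0],"yaw":-0.02},
    {"claw":0.02,"translation":[0.027,0.006,0],"yaw":-0.037},
    {"claw":0.02,"translation":[0.027,0.007,0],"yaw":-0.037},
    {"claw":0.02,"translation":[0.027,0.007,0],"yaw":-0.037},
    {"claw":0.02,"translation":[0.027,0.008,0],"yaw":-0.037},
    {"claw":0.02,"translation":[0.027,0.009,0],"yaw":-0.037},
    {"claw":0.02,"translation":[0.02,0.007,0],"yaw":-0.03},
    {"claw":0.02,"translation":[0.01,0.004,0],"yaw":-0.02},
    {"claw":0.02,"translation":[0,0,0],"yaw":0},
    {"claw":0.02,"translation":[0,0,0],"yaw":0}
  ]
}}

```text
clock: 11.1
ee_pos: [0.6149, 0.1198, 0.1027]
tcp_rot: [0.997, 0.071, -0.01, 0.011]
contact_force: [-0.4, 0.8, -0.8]
grip_width: 0.0339
```

```bash
python3 -c "
from go import *
to(.6232,.1257,.06,7.4,2)"
```

```text
t 11.1 at [0.6149 0.1198 0.1027] heading 8.1 tilt 1.65 w 0.0339 F [-0.4  0.8 -0.8]
toolz [-0.0174 -0.023  -0.9996]
total tool delta [ 0.0099 -0.0055  0.0424] yaw 0.013 n 2
[(0.0045, -0.0023, 0.0213), (0.0045, -0.0024, 0.0213)] yaw/row 0.0065
```

Emit:
{"op": "apply_moves", "data": {
  "plan": [
    {"claw":0.02,"translation":[0.005,-0.003,0.003],"yaw":0.013},
    {"claw":0.02,"translation":[0,0,0.01],"yaw":0},
    {"claw":0.02,"translation":[0,0,0.012],"yaw":0},
    {"claw":0.02,"translation":[0,0,0.006],"yaw":0},
    {"claw":0.02,"translation":[0,0,0],"yaw":0},
    {"claw":0.02,"translation":[0,0,0],"yaw":0}
  ]
}}

```text
clock: 11.6
ee_pos: [0.6124, 0.1259, 0.0657]
tcp_rot: [0.998, 0.065, -0.014, 0.01]
contact_force: [-0.4, 0.2, -0.9]
grip_width: 0.0337
```

```bash
python3 -c "
from go import *
to(.6232,.1257,.055,7.4,2)"
```

```text
t 11.6 at [0.6124 0.1259 0.0657] heading 7.5 tilt 2.02 w 0.0337 F [-0.4  0.2 -0.9]
toolz [-0.027  -0.0227 -0.9994]
total tool delta [0.011  0.0014 0.0104] yaw 0.001 n 2
[(0.0053, 0.0008, 0.0053), (0.0053, 0.0008, 0.0053)] yaw/row 0.0005
```

Emit:
{"op": "apply_moves", "data": {
  "plan": [
    {"claw":0.02,"translation":[0.006,0,0],"yaw":0},
    {"claw":0.02,"translation":[0.005,0.001,0],"yaw":0},
    {"claw":0.02,"translation":[0.001,0,0.004],"yaw":0},
    {"claw":0.02,"translation":[0,0,0.005],"yaw":0},
    {"claw":0.02,"translation":[0,0,0.003],"yaw":0},
    {"claw":0.02,"translation":[0,0,0],"yaw":0}
  ]
}}

```text
clock: 12.1
ee_pos: [0.6261, 0.1266, 0.0529]
tcp_rot: [0.998, 0.065, -0.013, 0.01]
contact_force: [-0.7, -0.4, -0.5]
grip_width: 0.0339
```

```bash
python3 -c "
from go import *
to(.6232,.1257,.0445,7.4,2)"
```

```text
t 12.1 at [0.6261 0.1266 0.0529] heading 7.5 tilt 1.93 w 0.0339 F [-0.7 -0.4 -0.5]
toolz [-0.0251 -0.0223 -0.9994]
total tool delta [-0.0027  0.0003  0.0085] yaw 0.001 n 2
[(-0.0015, 0.0002, 0.0042), (-0.0015, 0.0002, 0.0042)] yaw/row 0.0006
```

Emit:
{"op": "apply_moves", "data": {
  "plan": [
    {"claw":0.02,"translation":[-0.002,0,0.003],"yaw":0},
    {"claw":0.02,"translation":[0,0,0.003],"yaw":0},
    {"claw":0.02,"translation":[0,0,0.002],"yaw":0},
    {"claw":0.02,"translation":[0,0,0],"yaw":0},
    {"claw":0.02,"translation":[0,0,0],"yaw":0}
  ]
}}

```text
clock: 12.52
ee_pos: [0.623, 0.1258, 0.0439]
tcp_rot: [0.998, 0.065, -0.014, 0.01]
contact_force: [0.4, -0.1, -1.0]
grip_width: 0.0339
```

```bash
python3 -c "
from go import *
to(.6232,.1257,.0445,7.4,2)
im,d,P=cloud('wrist');save(im,'w5.png')"
```

```text
t 12.52 at [0.623  0.1258 0.0439] heading 7.5 tilt 1.98 w 0.0339 F [ 0.4 -0.1 -1. ]
toolz [-0.0262 -0.0226 -0.9994]
total tool delta [ 0.0001  0.0001 -0.0006] yaw 0.001 n 2
[(0.0001, 0.0, -0.0003), (0.0001, 0.0, -0.0003)] yaw/row 0.0005
```

View pics/w5.png

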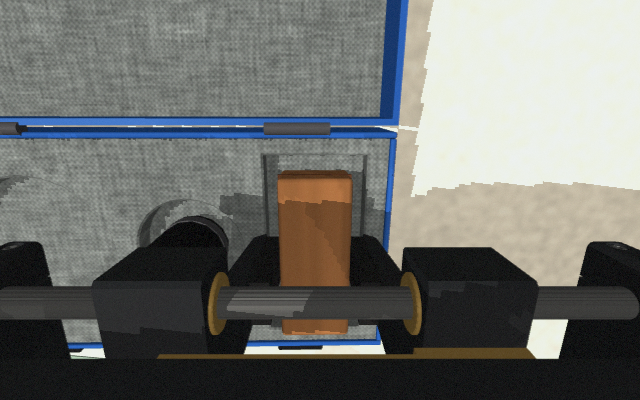

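Emit:
{"op": "apply_moves", "data": {
  "plan": [
    {"claw":0.044,"translation":[0,0,0],"yaw":0},
    {"claw":0.044,"translation":[0,0,0],"yaw":0},
    {"claw":0.044,"translation":[0,0,0],"yaw":0},
    {"claw":0.044,"translation":[0,0,-0.008],"yaw":0},
    {"claw":0.044,"translation":[0,0,-0.02],"yaw":0},
    {"claw":0.06,"translation":[0,0,-0.03],"yaw":0},
    {"claw":0.088,"translation":[0,0,-0.035],"yaw":0},
    {"claw":0.088,"translation":[0,0,-0.02],"yaw":0},
    {"claw":0.088,"translation":[0,0,0],"yaw":0}
  ]
}}

```text
clock: 13.32
ee_pos: [0.6258, 0.1282, 0.1633]
tcp_rot: [0.998, 0.065, -0.015, 0.011]
contact_force: [0.4, -0.2, -1.3]
grip_width: 0.0683
```

```bash
python3 -c "
from go import *
from fit import *
im,d,P=cloud('wrist');save(im,'w6.png')
q=P[near(P,.6244,.1257,.05,.040,.055)];print(len(q),np.median(q[:,2]),cv2.minAreaRect((q[:,:2]*1000).astype(np.float32)))
to(.4425,-.0575,.13,7.4)"
```

```text
3672 0.04565332638377001 ((621.8035888671875, 141.0476837158203), (82.0050277709961, 67.5267562866211), 8.184002876281738)
t 13.37 at [0.6253 0.1281 0.162 ] heading 7.4 tilt 2.13 w 0.0724 F [-0.2 -0.2 -0.2]
toolz [-0.029  -0.0233 -0.9993]
total tool delta [-0.2042  0.1596  0.0416] yaw 0.001 n 8
[(-0.0257, 0.02, 0.004), (-0.0257, 0.0201, 0.004), (-0.0257, 0.0201, 0.004), (-0.0257, 0.0201, 0.004), (-0.0257, 0.0201, 0.004), (-0.0257, 0.0201, 0.004), (-0.0257, 0.0201, 0.004), (-0.0257, 0.0201, 0.004)] yaw/row 0.0001
```

View pics/w6.png

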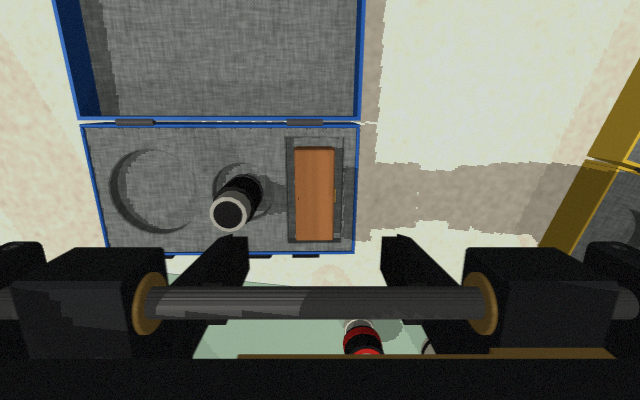

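Emit:
{"op": "apply_moves", "data": {
  "plan": [
    {"claw":0.088,"translation":[-0.013,0.01,0.002],"yaw":0},
    {"claw":0.088,"translation":[-0.026,0.02,0.004],"yaw":0},
    {"claw":0.088,"translation":[-0.026,0.02,0.004],"yaw":0},
    {"claw":0.088,"translation":[-0.026,0.02,0.004],"yaw":0},
    {"claw":0.088,"translation":[-0.026,0.02,0.004],"yaw":0},
    {"claw":0.088,"translation":[-0.026,0.02,0.004],"yaw":0},
    {"claw":0.088,"translation":[-0.026,0.02,0.004],"yaw":0},
    {"claw":0.088,"translation":[-0.016,0.014,0.004],"yaw":0},
    {"claw":0.088,"translation":[-0.006,0.006,0],"yaw":0},
    {"claw":0.088,"translation":[0,0,0],"yaw":0}
  ]
}}

```text
clock: 14.2
ee_pos: [0.4417, -0.0496, 0.1334]
tcp_rot: [0.997, 0.068, -0.02, 0.009]
contact_force: [-0.2, -0.4, -0.4]
grip_width: 0.0878
```

```bash
python3 -c "
from go import *
from fit import *
im,d,P=cloud('wrist');save(im,'w7.png')
q=P[near(P,.4425,-.0575,.042,.006,.040)];print(len(q),circ(q,.4425,-.0575,.03))
q=P[near(P,.4425,-.0575,.05,.041,.047)];print(len(q),cv2.minEnclosingCircle((q[:,:2]*1000).astype(np.float32)))
to(.4425,-.0575,.07,7.4)"
```

```text
490 (array([ 0.44142912, -0.05744351]), np.float64(0.00014285565371030193))
2862 ((441.8880615234375, -57.37137222290039), 29.92072105407715)
t 14.25 at [ 0.4426 -0.0487  0.1334] heading 7.8 tilt 2.46 w 0.0879 F [-0.8  0.1  0.3]
toolz [-0.0382 -0.0195 -0.9991]
total tool delta [0.0013 0.0078 0.0635] yaw 0.007 n 2
[(-0.0006, 0.0043, 0.0317), (-0.0006, 0.0043, 0.0317)] yaw/row 0.0036
```

View pics/w7.png

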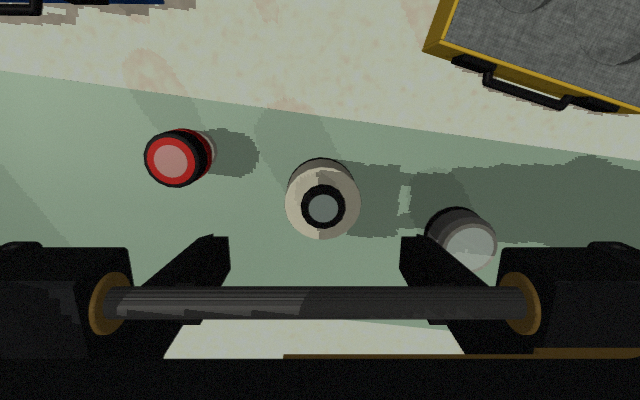

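Emit:
{"op": "apply_moves", "data": {
  "plan": [
    {"claw":0.088,"translation":[0,0.006,0],"yaw":0},
    {"claw":0.088,"translation":[0,0,0.01],"yaw":0},
    {"claw":0.088,"translation":[0,0,0.016],"yaw":0},
    {"claw":0.088,"translation":[0,0,0.016],"yaw":0},
    {"claw":0.088,"translation":[0,0,0.01],"yaw":0},
    {"claw":0.088,"translation":[0,0,0.003],"yaw":0},
    {"claw":0.088,"translation":[0,0,0],"yaw":0}
  ]
}}

```text
clock: 14.83
ee_pos: [0.4558, -0.0484, 0.0761]
tcp_rot: [0.997, 0.075, -0.011, 0.007]
contact_force: [0.0, -1.0, 0.2]
grip_width: 0.0879
```

```bash
python3 -c "
from go import *
to(.4417,-.0574,.024,7.4)"
```

```text
t 14.83 at [ 0.4558 -0.0484  0.0761] heading 8.6 tilt 1.45 w 0.0879 F [ 0.  -1.   0.2]
toolz [-0.0201 -0.0153 -0.9997]
total tool delta [-0.0142  0.0061  0.0525] yaw 0.021 n 2
[(-0.0077, 0.0034, 0.026), (-0.0076, 0.0035, 0.026)] yaw/row 0.0106
```

Emit:
{"op": "apply_moves", "data": {
  "plan": [
    {"claw":0.088,"translation":[-0.006,0.003,0],"yaw":0.01},
    {"claw":0.088,"translation":[-0.006,0.003,0],"yaw":0.01},
    {"claw":0.088,"translation":[-0.003,0,0.008],"yaw":0},
    {"claw":0.088,"translation":[-0.003,0,0.012],"yaw":0},
    {"claw":0.088,"translation":[-0.002,0,0.008],"yaw":0},
    {"claw":0.088,"translation":[0,0,0.003],"yaw":0},
    {"claw":0.088,"translation":[0,0,0],"yaw":0}
  ]
}}

```text
clock: 15.42
ee_pos: [0.4382, -0.0586, 0.0483]
tcp_rot: [0.998, 0.064, -0.006, 0.008]
contact_force: [0.3, -0.2, -0.2]
grip_width: 0.0882
```

```bash
python3 -c "
from go import *
to(.4417,-.0574,.024,7.4)"
```

```text
t 15.42 at [ 0.4382 -0.0586  0.0483] heading 7.3 tilt 1.12 w 0.0882 F [ 0.3 -0.2 -0.2]
toolz [-0.0113 -0.016  -0.9998]
total tool delta [ 0.0039 -0.0011  0.0243] yaw -0.001 n 1
[(0.0036, -0.0008, 0.0243)] yaw/row -0.0013
```

Emit:
{"op": "apply_moves", "data": {
  "plan": [
    {"claw":0.088,"translation":[0.001,0,0.006],"yaw":0},
    {"claw":0.088,"translation":[0,0,0.008],"yaw":0},
    {"claw":0.088,"translation":[0,0,0.006],"yaw":0},
    {"claw":0.088,"translation":[0,0,0.002],"yaw":0},
    {"claw":0.088,"translation":[0,0,0],"yaw":0}
  ]
}}

```text
clock: 15.83
ee_pos: [0.4466, -0.06, 0.0308]
tcp_rot: [0.998, 0.063, -0.01, 0.007]
contact_force: [0.6, 0.1, -0.2]
grip_width: 0.0882
```

```bash
python3 -c "
from go import *
to(.4417,-.0574,.024,7.4)"
```

```text
t 15.83 at [ 0.4466 -0.06    0.0308] heading 7.3 tilt 1.37 w 0.0882 F [ 0.6  0.1 -0.2]
toolz [-0.0185 -0.0151 -0.9997]
total tool delta [-0.0044 -0.0033  0.0068] yaw -0.002 n 1
[(-0.0045, -0.0032, 0.0068)] yaw/row -0.0024
```

Emit:
{"op": "apply_moves", "data": {
  "plan": [
    {"claw":0.088,"translation":[-0.004,-0.003,0.003],"yaw":0},
    {"claw":0.088,"translation":[-0.001,0,0.003],"yaw":0},
    {"claw":0.088,"translation":[0,0,0.001],"yaw":0},
    {"claw":0.03,"translation":[0,0,0],"yaw":0},
    {"claw":0.03,"translation":[0,0,0],"yaw":0},
    {"claw":0.03,"translation":[0,0,0],"yaw":0},
    {"claw":0.03,"translation":[0,0,0],"yaw":0},
    {"claw":0.03,"translation":[0,0,0],"yaw":0},
    {"claw":0.03,"translation":[0,0,0],"yaw":0},
    {"claw":0.03,"translation":[0,0,0],"yaw":0}
  ],
  "newtons": 30
}}

```text
clock: 16.67
ee_pos: [0.4448, -0.0577, 0.0266]
tcp_rot: [0.998, 0.064, -0.014, 0.006]
contact_force: [0.2, 0.5, -0.7]
grip_width: 0.0595
```

```bash
python3 -c "
from go import *
to(.4417,-.0574,.13,7.4)"
```

```text
t 16.67 at [ 0.4448 -0.0577  0.0266] heading 7.3 tilt 1.7 w 0.0595 F [ 0.2  0.5 -0.7]
toolz [-0.0263 -0.0139 -0.9996]
total tool delta [-0.0059  0.0004 -0.1032] yaw -0.002 n 3
[(-0.001, -0.0002, -0.0345), (-0.001, -0.0002, -0.0345), (-0.001, -0.0002, -0.0345)] yaw/row -0.0007
```

Emit:
{"op": "apply_moves", "data": {
  "plan": [
    {"claw":0.03,"translation":[0,0,-0.005],"yaw":0},
    {"claw":0.03,"translation":[0,0,-0.02],"yaw":0},
    {"claw":0.03,"translation":[0,0,-0.03],"yaw":0},
    {"claw":0.03,"translation":[0,0,-0.03],"yaw":0},
    {"claw":0.03,"translation":[0,0,-0.015],"yaw":0},
    {"claw":0.03,"translation":[0,0,0],"yaw":0}
  ]
}}

```text
clock: 17.17
ee_pos: [0.4456, -0.0562, 0.13]
tcp_rot: [0.998, 0.063, -0.016, 0.006]
contact_force: [0.4, 0.5, -3.1]
grip_width: 0.0594
```

```bash
python3 -c "
from go import *
to(.609,.2665,.13,7.4,12)"
```

```text
t 17.17 at [ 0.4456 -0.0562  0.13  ] heading 7.3 tilt 1.99 w 0.0594 F [ 0.4  0.5 -3.1]
toolz [-0.0321 -0.0134 -0.9994]
total tool delta [ 0.2028 -0.2994 -0.0096] yaw -0.002 n 12
[(0.0169, -0.025, -0.0), (0.0169, -0.025, -0.0), (0.0169, -0.0249, -0.0), (0.0169, -0.0249, -0.0), (0.0169, -0.0249, -0.0), (0.0169, -0.0249, -0.0), (0.0169, -0.0249, -0.0), (0.0169, -0.0249, -0.0), (0.0169, -0.0249, -0.0), (0.017, -0.0249, -0.0), (0.017, -0.0249, -0.0), (0.017, -0.0249, -0.0)] yaw/row -0.0002
```

Emit:
{"op": "apply_moves", "data": {
  "plan": [
    {"claw":0.03,"translation":[0.008,-0.012,-0.003],"yaw":0},
    {"claw":0.03,"translation":[0.017,-0.025,-0.003],"yaw":0},
    {"claw":0.03,"translation":[0.017,-0.025,-0.003],"yaw":0},
    {"claw":0.03,"translation":[0.017,-0.025,-0.003],"yaw":0},
    {"claw":0.03,"translation":[0.017,-0.025,-0.003],"yaw":0},
    {"claw":0.03,"translation":[0.017,-0.025,-0.003],"yaw":0},
    {"claw":0.03,"translation":[0.017,-0.025,-0.003],"yaw":0},
    {"claw":0.03,"translation":[0.017,-0.025,-0.002],"yaw":0},
    {"claw":0.03,"translation":[0.017,-0.025,-0.002],"yaw":0},
    {"claw":0.03,"translation":[0.017,-0.025,-0.002],"yaw":0}
  ]
}}

```text
clock: 18.0
ee_pos: [0.5731, 0.1987, 0.1402]
tcp_rot: [0.998, 0.055, -0.026, 0.01]
contact_force: [-0.2, -0.3, -2.6]
grip_width: 0.0592
```

Emit:
{"op": "apply_moves", "data": {
  "plan": [
    {"claw":0.03,"translation":[0.017,-0.025,-0.002],"yaw":0},
    {"claw":0.03,"translation":[0.012,-0.018,0],"yaw":0},
    {"claw":0.03,"translation":[0.006,-0.009,0],"yaw":0},
    {"claw":0.03,"translation":[0,0,0],"yaw":0},
    {"claw":0.03,"translation":[0,0,0],"yaw":0}
  ]
}}

```text
clock: 18.42
ee_pos: [0.5999, 0.2659, 0.1307]
tcp_rot: [0.998, 0.06, -0.03, 0.009]
contact_force: [-0.4, -1.1, -2.0]
grip_width: 0.0593
```

```bash
python3 -c "
from go import *
to(.609,.2665,.07,7.4)"
```

```text
t 18.42 at [0.5999 0.2659 0.1307] heading 6.9 tilt 3.56 w 0.0593 F [-0.4 -1.1 -2. ]
toolz [-0.0578 -0.0224 -0.9981]
total tool delta [ 0.0127 -0.0004  0.06  ] yaw -0.009 n 2
[(0.0045, 0.0002, 0.0303), (0.0045, 0.0003, 0.0303)] yaw/row -0.0043
```

Emit:
{"op": "apply_moves", "data": {
  "plan": [
    {"claw":0.03,"translation":[0.006,0,0],"yaw":-0.009},
    {"claw":0.03,"translation":[0.005,0,0.012],"yaw":0},
    {"claw":0.03,"translation":[0.003,0,0.018],"yaw":0},
    {"claw":0.03,"translation":[0.002,0,0.014],"yaw":0},
    {"claw":0.03,"translation":[0,0,0.006],"yaw":0},
    {"claw":0.03,"translation":[0,0,0],"yaw":0}
  ]
}}

```text
clock: 18.92
ee_pos: [0.6122, 0.2581, 0.0733]
tcp_rot: [0.997, 0.062, -0.032, 0.012]
contact_force: [0.0, 0.4, -2.5]
grip_width: 0.0595
```

```bash
python3 -c "
from go import *
to(.609,.2665,.0495,7.4)"
```

```text
t 18.92 at [0.6122 0.2581 0.0733] heading 7.0 tilt 3.99 w 0.0595 F [ 0.   0.4 -2.5]
toolz [-0.0633 -0.0288 -0.9976]
total tool delta [-0.0005 -0.0092  0.0237] yaw -0.006 n 1
[(-0.0021, -0.0087, 0.0238)] yaw/row -0.0063
```

Emit:
{"op": "apply_moves", "data": {
  "plan": [
    {"claw":0.03,"translation":[-0.001,-0.005,0],"yaw":0},
    {"claw":0.03,"translation":[0,-0.003,0.003],"yaw":0},
    {"claw":0.03,"translation":[0,-0.001,0.006],"yaw":0},
    {"claw":0.03,"translation":[0,0,0.005],"yaw":0},
    {"claw":0.03,"translation":[0,0,0.002],"yaw":0},
    {"claw":0.03,"translation":[0,0,0],"yaw":0}
  ]
}}

```text
clock: 19.42
ee_pos: [0.6092, 0.2668, 0.0569]
tcp_rot: [0.998, 0.061, -0.032, 0.012]
contact_force: [0.3, 0.4, -2.9]
grip_width: 0.0591
```

```bash
python3 -c "
from go import *
to(.609,.2665,.0495,7.4)"
```

```text
t 19.42 at [0.6092 0.2668 0.0569] heading 7.0 tilt 3.91 w 0.0591 F [ 0.3  0.4 -2.9]
toolz [-0.0621 -0.0284 -0.9977]
total tool delta [0.0003 0.0002 0.0074] yaw -0.007 n 1
[(-0.0002, 0.0003, 0.0074)] yaw/row -0.0071
```

Emit:
{"op": "apply_moves", "data": {
  "plan": [
    {"claw":0.03,"translation":[0,0,0.002],"yaw":0},
    {"claw":0.03,"translation":[0,0,0.002],"yaw":0},
    {"claw":0.03,"translation":[0,0,0.002],"yaw":0},
    {"claw":0.03,"translation":[0,0,0],"yaw":0}
  ]
}}

```text
clock: 19.75
ee_pos: [0.6092, 0.2669, 0.0509]
tcp_rot: [0.998, 0.061, -0.031, 0.012]
contact_force: [-0.1, 0.1, -2.2]
grip_width: 0.0592
```

```bash
python3 -c "
from go import *
to(.609,.2665,.0495,7.4)
im,d,P=cloud('wrist');save(im,'w8.png')"
```

```text
t 19.75 at [0.6092 0.2669 0.0509] heading 7.0 tilt 3.85 w 0.0592 F [-0.1  0.1 -2.2]
toolz [-0.061  -0.028  -0.9977]
total tool delta [-0.0001  0.0004  0.0014] yaw -0.007 n 1
[(-0.0002, 0.0004, 0.0014)] yaw/row -0.0068
```

View pics/w8.png

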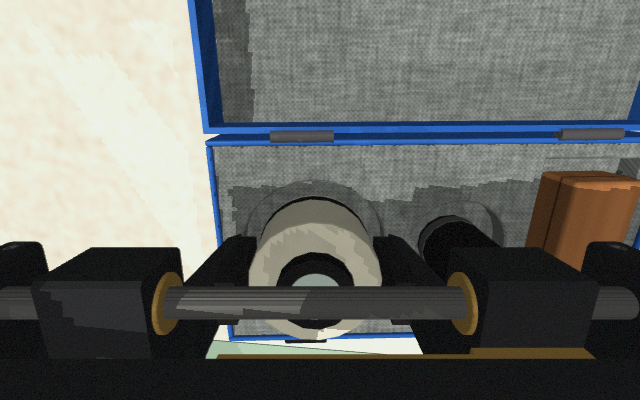

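Emit:
{"op": "apply_moves", "data": {
  "plan": [
    {"claw":0.072,"translation":[0,0,0],"yaw":0},
    {"claw":0.072,"translation":[0,0,0],"yaw":0},
    {"claw":0.072,"translation":[0,0,0],"yaw":0},
    {"claw":0.072,"translation":[0,0,-0.005],"yaw":0},
    {"claw":0.072,"translation":[0,0,-0.015],"yaw":0},
    {"claw":0.072,"translation":[0,0,-0.03],"yaw":0},
    {"claw":0.088,"translation":[0,0,-0.035],"yaw":0},
    {"claw":0.088,"translation":[0,0,-0.025],"yaw":0},
    {"claw":0.088,"translation":[0,0,-0.01],"yaw":0},
    {"claw":0.088,"translation":[0,0,0],"yaw":0}
  ]
}}

```text
clock: 20.63
ee_pos: [0.6179, 0.2701, 0.1788]
tcp_rot: [0.998, 0.061, -0.03, 0.012]
contact_force: [-0.1, 1.0, 0.4]
grip_width: 0.0879
```

```bash
python3 -c "
from go import *
from fit import *
im,d,P=cloud('wrist');save(im,'w9.png')
q=P[near(P,.606,.2665,.045,.060,.071)];print(len(q),cv2.minEnclosingCircle((q[:,:2]*1000).astype(np.float32)))
to(.3555,.297,.13,7.4)"
```

```text
2404 ((605.6906127929688, 266.1332092285156), 30.09404754638672)
t 20.68 at [0.6176 0.2699 0.1778] heading 7.0 tilt 3.78 w 0.0881 F [ 1.3 -0.1 -0.5]
toolz [-0.0597 -0.0278 -0.9978]
total tool delta [-0.2534 -0.0599  0.0625] yaw -0.008 n 8
[(-0.0321, -0.0073, 0.006), (-0.0321, -0.0074, 0.006), (-0.0321, -0.0074, 0.006), (-0.0321, -0.0074, 0.006), (-0.0321, -0.0075, 0.006), (-0.0321, -0.0075, 0.006), (-0.0321, -0.0075, 0.006), (-0.0321, -0.0075, 0.006)] yaw/row -0.001
```

View pics/w9.png

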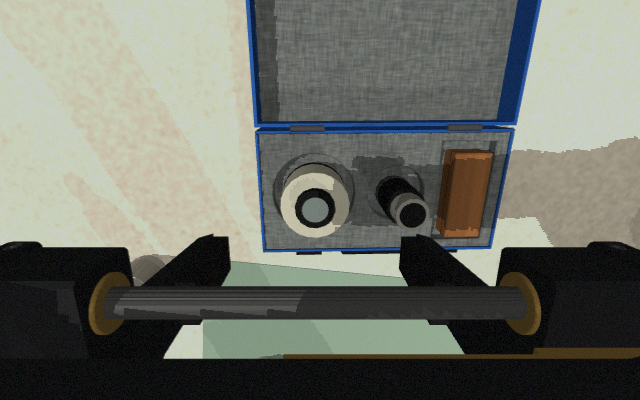

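Emit:
{"op": "apply_moves", "data": {
  "plan": [
    {"claw":0.07,"translation":[-0.008,-0.002,0.001],"yaw":-0.001},
    {"claw":0.07,"translation":[-0.018,-0.004,0.003],"yaw":-0.001},
    {"claw":0.07,"translation":[-0.018,-0.004,0.003],"yaw":-0.001},
    {"claw":0.07,"translation":[-0.018,-0.004,0.003],"yaw":-0.001},
    {"claw":0.07,"translation":[-0.018,-0.004,0.003],"yaw":-0.001},
    {"claw":0.07,"translation":[-0.018,-0.004,0.003],"yaw":-0.001},
    {"claw":0.07,"translation":[-0.018,-0.004,0.003],"yaw":-0.001},
    {"claw":0.07,"translation":[-0.018,-0.004,0.003],"yaw":-0.001},
    {"claw":0.07,"translation":[-0.018,-0.004,0.003],"yaw":-0.001},
    {"claw":0.07,"translation":[-0.018,-0.004,0.003],"yaw":0}
  ]
}}

```text
clock: 21.52
ee_pos: [0.4219, 0.2784, 0.144]
tcp_rot: [0.997, 0.065, -0.044, 0.019]
contact_force: [-0.1, 0.5, -0.7]
grip_width: 0.07
```

```bash
python3 -c "
from go import *
to(.3555,.297,.13,7.4)"
```

```text
t 21.52 at [0.4219 0.2784 0.144 ] heading 7.3 tilt 5.48 w 0.07 F [-0.1  0.5 -0.7]
toolz [-0.0846 -0.0445 -0.9954]
total tool delta [-0.062  -0.0275  0.0187] yaw -0.001 n 2
[(-0.0318, -0.0134, 0.007), (-0.0317, -0.0135, 0.007)] yaw/row -0.0007
```

Emit:
{"op": "apply_moves", "data": {
  "plan": [
    {"claw":0.07,"translation":[-0.01,-0.004,-0.005],"yaw":0},
    {"claw":0.07,"translation":[-0.015,-0.006,-0.015],"yaw":0},
    {"claw":0.07,"translation":[-0.012,-0.006,-0.02],"yaw":0},
    {"claw":0.07,"translation":[-0.01,-0.004,-0.02],"yaw":0},
    {"claw":0.07,"translation":[0,0,-0.02],"yaw":0},
    {"claw":0.07,"translation":[0,0,-0.01],"yaw":0},
    {"claw":0.07,"translation":[0,0,0],"yaw":0}
  ]
}}

```text
clock: 22.1
ee_pos: [0.3648, 0.294, 0.2345]
tcp_rot: [0.996, 0.068, -0.056, 0.027]
contact_force: [-0.7, -0.3, 0.3]
grip_width: 0.0697
```

```bash
python3 -c "
from go import *
to(.3555,.297,.13,7.4)"
```

```text
t 22.1 at [0.3648 0.294  0.2345] heading 7.7 tilt 7.07 w 0.0697 F [-0.7 -0.3  0.3]
toolz [-0.1071 -0.0606 -0.9924]
total tool delta [ 0.0032 -0.009   0.1045] yaw 0.005 n 3
[(-0.0029, -0.0014, 0.0348), (-0.0029, -0.0014, 0.0348), (-0.0029, -0.0014, 0.0348)] yaw/row 0.0016
```

Emit:
{"op": "apply_moves", "data": {
  "plan": [
    {"claw":0.07,"translation":[0,0,0.01],"yaw":0},
    {"claw":0.07,"translation":[0,0,0.02],"yaw":0},
    {"claw":0.07,"translation":[0,0,0.025],"yaw":0},
    {"claw":0.07,"translation":[0,0,0.02],"yaw":0},
    {"claw":0.07,"translation":[0,0,0.01],"yaw":0},
    {"claw":0.07,"translation":[0,0,0],"yaw":0}
  ]
}}

```text
clock: 22.6
ee_pos: [0.354, 0.2879, 0.1442]
tcp_rot: [0.996, 0.068, -0.056, 0.027]
contact_force: [-0.1, 0.1, 0.3]
grip_width: 0.0699
```

```bash
python3 -c "
from go import *
to(.3555,.297,.13,7.4)"
```

```text
t 22.6 at [0.354  0.2879 0.1442] heading 7.7 tilt 7.11 w 0.0699 F [-0.1  0.1  0.3]
toolz [-0.1071 -0.062  -0.9923]
total tool delta [ 0.0043 -0.0094  0.0134] yaw 0.005 n 1
[(0.0027, -0.0088, 0.0142)] yaw/row 0.005
```

```bash
python3 -c "
from go import *
s=status.observe();print(np.round(s['joint_pos'],3),np.round(s['qvel'],3))"
```

```text
[-0.847  0.705  0.136  2.058 -0.232  0.517 -1.962] [-0.     0.014 -0.001  0.01  -0.001  0.    -0.001]
```

Emit:
{"op": "apply_moves", "data": {
  "plan": [
    {"claw":0.07,"translation":[0.03,0,0],"yaw":0},
    {"claw":0.07,"translation":[0.03,0,0],"yaw":0},
    {"claw":0.07,"translation":[0.03,0,0],"yaw":0},
    {"claw":0.07,"translation":[0,0,0],"yaw":0},
    {"claw":0.07,"translation":[0,0,0],"yaw":0},
    {"claw":0.07,"translation":[0,0,0],"yaw":0},
    {"claw":0.07,"translation":[0,0,0],"yaw":0}
  ]
}}

```text
clock: 23.18
ee_pos: [0.441, 0.2969, 0.1299]
tcp_rot: [0.995, 0.069, -0.061, 0.031]
contact_force: [0.9, 0.1, 0.1]
grip_width: 0.0697
```

Emit:
{"op": "apply_moves", "data": {
  "plan": [
    {"claw":0.07,"translation":[-0.01,0,0],"yaw":0},
    {"claw":0.07,"translation":[-0.01,0,0],"yaw":0},
    {"claw":0.07,"translation":[-0.01,0,0],"yaw":0},
    {"claw":0.07,"translation":[-0.01,0,0],"yaw":0},
    {"claw":0.07,"translation":[-0.01,0,0],"yaw":0},
    {"claw":0.07,"translation":[-0.01,0,0],"yaw":0},
    {"claw":0.07,"translation":[-0.01,0,0],"yaw":0},
    {"claw":0.07,"translation":[0,0,0],"yaw":0},
    {"claw":0.07,"translation":[0,0,0],"yaw":0},
    {"claw":0.07,"translation":[0,0,0],"yaw":0}
  ]
}}

```text
clock: 24.02
ee_pos: [0.3593, 0.2862, 0.1418]
tcp_rot: [0.995, 0.072, -0.064, 0.032]
contact_force: [0.7, 0.1, 0.2]
grip_width: 0.07
```

Emit:
{"op": "apply_moves", "data": {
  "plan": [
    {"claw":0.07,"translation":[0,-0.03,0],"yaw":0},
    {"claw":0.07,"translation":[0,-0.03,0],"yaw":0},
    {"claw":0.07,"translation":[0,0,0],"yaw":0},
    {"claw":0.07,"translation":[0,0,0],"yaw":0},
    {"claw":0.07,"translation":[0,0,0],"yaw":0}
  ]
}}

```text
clock: 24.43
ee_pos: [0.353, 0.3471, 0.1384]
tcp_rot: [0.995, 0.071, -0.063, 0.032]
contact_force: [0.4, 0.8, 0.3]
grip_width: 0.07
```

Emit:
{"op": "apply_moves", "data": {
  "plan": [
    {"claw":0.07,"translation":[0,0.03,0],"yaw":0},
    {"claw":0.07,"translation":[0,0.03,0],"yaw":0},
    {"claw":0.07,"translation":[0,0,0],"yaw":0},
    {"claw":0.07,"translation":[0,0,0],"yaw":0},
    {"claw":0.07,"translation":[0,0,0],"yaw":0}
  ]
}}

```text
clock: 24.85
ee_pos: [0.3636, 0.2827, 0.1417]
tcp_rot: [0.995, 0.069, -0.062, 0.032]
contact_force: [0.7, 0.5, 0.1]
grip_width: 0.0697
```

```bash
python3 -c "
from go import *
to(.3555,.297,.13,7.4)"
```

```text
t 24.85 at [0.3636 0.2827 0.1417] heading 7.7 tilt 8.06 w 0.0697 F [0.7 0.5 0.1]
toolz [-0.1198 -0.073  -0.9901]
total tool delta [-0.0046 -0.0159  0.0115] yaw 0.005 n 1
[(-0.0062, -0.0153, 0.0117)] yaw/row 0.005
```

```bash
python3 -c "
from go import *
from fit import *
im,d,P=cloud('wrist');save(im,'w10.png')
q=P[near(P,.3555,.297,.032,.028,.050)];print(len(q),circ(q,.3555,.297,.02))
q=P[near(P,.3555,.297,.035,.05,.06)];print(len(q),cv2.minEnclosingCircle((q[:,:2]*1000).astype(np.float32)))
to(.3555,.297,.075,31)"
```

```text
424 (array([0.35534646, 0.29736744]), np.float64(0.00027858604698949643))
1973 ((355.8189697265625, 297.3948669433594), 19.911970138549805)
t 24.9 at [0.3636 0.2832 0.1416] heading 7.7 tilt 8.04 w 0.0699 F [ 0.5 -0.7 -0.5]
toolz [-0.1195 -0.0726 -0.9902]
total tool delta [ 0.0024 -0.0184  0.066 ] yaw -0.406 n 4
[(-0.0016, -0.0037, 0.0167), (-0.0012, -0.0038, 0.0167), (-0.0008, -0.0039, 0.0167), (-0.0004, -0.004, 0.0167)] yaw/row -0.1016
```

View pics/w10.png

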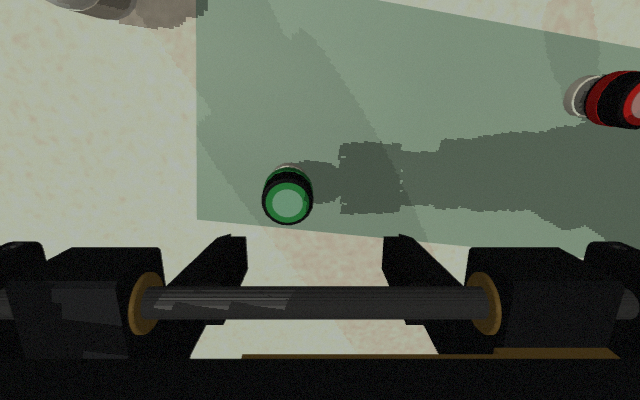

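```bash
python3 - <<'E'
s=open('go.py').read()
i=s.index("        a=np.radians(cur)");j=s.index("    print(out,")
s=s[:i]+"        Mi=M@R.from_euler('z',yaw*i/n).as_matrix();out.append(tuple(np.round(Mi.T@d/n,4).tolist()))\n"+s[j:]
open('go.py','w').write(s)
E
python3 -c "
from go import *
to(.3556,.2974,.12,31,5)"
```

```text
t 24.9 at [0.3636 0.2832 0.1416] heading 7.7 tilt 8.04 w 0.0699 F [ 0.5 -0.7 -0.5]
toolz [-0.1195 -0.0726 -0.9902]
total tool delta [-0.0032 -0.0163  0.0214] yaw -0.406 n 5
[(-0.0006, -0.0033, 0.0043), (-0.0004, -0.0033, 0.0043), (-0.0001, -0.0033, 0.0043), (0.0002, -0.0033, 0.0043), (0.0004, -0.0033, 0.0043)] yaw/row -0.0812
```

Emit:
{"op": "apply_moves", "data": {
  "plan": [
    {"claw":0.07,"translation":[0,-0.003,0.004],"yaw":-0.06},
    {"claw":0.07,"translation":[0,-0.003,0.004],"yaw":-0.08},
    {"claw":0.07,"translation":[0,-0.003,0.004],"yaw":-0.08},
    {"claw":0.07,"translation":[0,-0.003,0.004],"yaw":-0.08},
    {"claw":0.07,"translation":[0,-0.002,0.004],"yaw":-0.06},
    {"claw":0.07,"translation":[0,0,0.002],"yaw":-0.03},
    {"claw":0.07,"translation":[0,0,0],"yaw":0},
    {"claw":0.07,"translation":[0,0,0],"yaw":0}
  ]
}}

```text
clock: 25.57
ee_pos: [0.3573, 0.3013, 0.1182]
tcp_rot: [0.96, 0.272, -0.066, 0.017]
contact_force: [0.0, 0.1, -0.2]
grip_width: 0.0699
```

```bash
python3 -c "
from go import *
to(.3556,.2974,.08,31,4)"
```

```text
t 25.57 at [0.3573 0.3013 0.1182] heading 31.6 tilt 7.78 w 0.0699 F [ 0.   0.1 -0.2]
toolz [-0.1169 -0.0683 -0.9908]
total tool delta [0.0017 0.0026 0.0383] yaw 0.011 n 4
[(0.0004, 0.0007, 0.0096), (0.0004, 0.0007, 0.0096), (0.0004, 0.0006, 0.0096), (0.0004, 0.0006, 0.0096)] yaw/row 0.0027
```

Emit:
{"op": "apply_moves", "data": {
  "plan": [
    {"claw":0.07,"translation":[0.001,0.001,0.005],"yaw":0},
    {"claw":0.07,"translation":[0,0,0.012],"yaw":0},
    {"claw":0.07,"translation":[0,0,0.012],"yaw":0},
    {"claw":0.07,"translation":[0,0,0.008],"yaw":0},
    {"claw":0.07,"translation":[0,0,0.002],"yaw":0},
    {"claw":0.07,"translation":[0,0,0],"yaw":0}
  ]
}}

```text
clock: 26.07
ee_pos: [0.3558, 0.2989, 0.0779]
tcp_rot: [0.961, 0.269, -0.064, 0.017]
contact_force: [-0.2, 0.1, -0.3]
grip_width: 0.0698
```

```bash
python3 -c "
from go import *
to(.3556,.2974,.037,31,4)"
```

```text
t 26.07 at [0.3558 0.2989 0.0779] heading 31.3 tilt 7.56 w 0.0698 F [-0.2  0.1 -0.3]
toolz [-0.1133 -0.0669 -0.9913]
total tool delta [0.0045 0.0013 0.0407] yaw 0.005 n 4
[(0.0011, 0.0003, 0.0102), (0.0011, 0.0003, 0.0102), (0.0011, 0.0003, 0.0102), (0.0011, 0.0003, 0.0102)] yaw/row 0.0013
```

Emit:
{"op": "apply_moves", "data": {
  "plan": [
    {"claw":0.07,"translation":[0.001,0,0.005],"yaw":0},
    {"claw":0.07,"translation":[0.001,0,0.012],"yaw":0},
    {"claw":0.07,"translation":[0.001,0,0.012],"yaw":0},
    {"claw":0.07,"translation":[0.001,0,0.008],"yaw":0},
    {"claw":0.07,"translation":[0,0,0.002],"yaw":0},
    {"claw":0.07,"translation":[0,0,0],"yaw":0}
  ]
}}

```text
clock: 26.57
ee_pos: [0.3568, 0.2996, 0.0379]
tcp_rot: [0.961, 0.268, -0.061, 0.016]
contact_force: [0.7, -0.4, 0.7]
grip_width: 0.0701
```

```bash
python3 -c "
from go import *
to(.3556,.2974,.037,31,4)"
```

```text
t 26.57 at [0.3568 0.2996 0.0379] heading 31.2 tilt 7.28 w 0.0701 F [ 0.7 -0.4  0.7]
toolz [-0.1094 -0.064  -0.9919]
total tool delta [-0.002   0.0013  0.0012] yaw 0.004 n 4
[(-0.0005, 0.0003, 0.0003), (-0.0005, 0.0003, 0.0003), (-0.0005, 0.0003, 0.0003), (-0.0005, 0.0003, 0.0003)] yaw/row 0.001
```

Emit:
{"op": "apply_moves", "data": {
  "plan": [
    {"claw":0.07,"translation":[-0.002,0.0013,0.001],"yaw":0},
    {"claw":0.02,"translation":[0,0,0],"yaw":0},
    {"claw":0.02,"translation":[0,0,0],"yaw":0},
    {"claw":0.02,"translation":[0,0,0],"yaw":0},
    {"claw":0.02,"translation":[0,0,0],"yaw":0},
    {"claw":0.02,"translation":[0,0,0],"yaw":0},
    {"claw":0.02,"translation":[0,0,0],"yaw":0},
    {"claw":0.02,"translation":[0,0,0],"yaw":0}
  ],
  "newtons": 25
}}

```text
clock: 27.23
ee_pos: [0.3566, 0.298, 0.039]
tcp_rot: [0.961, 0.268, -0.06, 0.015]
contact_force: [-0.5, 0.6, -1.3]
grip_width: 0.0398
```

```bash
python3 -c "
from go import *
to(.3556,.2974,.15,31,5)"
```

```text
t 27.23 at [0.3566 0.298  0.039 ] heading 31.2 tilt 7.09 w 0.0398 F [-0.5  0.6 -1.3]
toolz [-0.1068 -0.0618 -0.9924]
total tool delta [-0.0148 -0.0003 -0.11  ] yaw 0.004 n 5
[(-0.003, -0.0001, -0.022), (-0.003, -0.0001, -0.022), (-0.003, -0.0, -0.022), (-0.003, -0.0, -0.022), (-0.003, -0.0, -0.022)] yaw/row 0.0007
```

Emit:
{"op": "apply_moves", "data": {
  "plan": [
    {"claw":0.02,"translation":[0,0,-0.005],"yaw":0},
    {"claw":0.02,"translation":[-0.002,0,-0.018],"yaw":0},
    {"claw":0.02,"translation":[-0.003,0,-0.025],"yaw":0},
    {"claw":0.02,"translation":[-0.004,0,-0.03],"yaw":0},
    {"claw":0.02,"translation":[-0.003,0,-0.02],"yaw":0},
    {"claw":0.02,"translation":[0,0,-0.008],"yaw":0},
    {"claw":0.02,"translation":[0,0,0],"yaw":0}
  ]
}}

```text
clock: 27.82
ee_pos: [0.3571, 0.2976, 0.1509]
tcp_rot: [0.961, 0.268, -0.061, 0.016]
contact_force: [-0.2, 0.3, -1.5]
grip_width: 0.039
```

```bash
python3 -c "
from go import *
to(.6177,-.1694,.14,-24,18)"
```

```text
t 27.82 at [0.3571 0.2976 0.1509] heading 31.2 tilt 7.28 w 0.039 F [-0.2  0.3 -1.5]
toolz [-0.1093 -0.064  -0.9919]
total tool delta [-0.0174  0.5345  0.0122] yaw 0.963 n 18
[(-0.001, 0.0297, 0.0007), (0.0006, 0.0297, 0.0007), (0.0022, 0.0296, 0.0007), (0.0038, 0.0295, 0.0007), (0.0054, 0.0292, 0.0007), (0.0069, 0.0289, 0.0007), (0.0085, 0.0285, 0.0007), (0.01, 0.028, 0.0007), (0.0114, 0.0274, 0.0007), (0.0129, 0.0268, 0.0007), (0.0143, 0.026, 0.0007), (0.0157, 0.0252, 0.0007), (0.017, 0.0244, 0.0007), (0.0183, 0.0234, 0.0007), (0.0195, 0.0224, 0.0007), (0.0207, 0.0213, 0.0007), (0.0218, 0.0202, 0.0007), (0.0228, 0.019, 0.0007)] yaw/row 0.0535
```

Emit:
{"op": "apply_moves", "data": {
  "plan": [
    {"claw":0.02,"translation":[0,0.015,0],"yaw":0.03},
    {"claw":0.02,"translation":[0,0.03,0],"yaw":0.054},
    {"claw":0.02,"translation":[0.002,0.03,0],"yaw":0.054},
    {"claw":0.02,"translation":[0.004,0.03,0],"yaw":0.054},
    {"claw":0.02,"translation":[0.005,0.029,0],"yaw":0.054},
    {"claw":0.02,"translation":[0.007,0.029,0],"yaw":0.054},
    {"claw":0.02,"translation":[0.008,0.029,0],"yaw":0.054},
    {"claw":0.02,"translation":[0.01,0.028,0],"yaw":0.054},
    {"claw":0.02,"translation":[0.011,0.027,0],"yaw":0.054},
    {"claw":0.02,"translation":[0.013,0.027,0],"yaw":0.054}
  ]
}}

```text
clock: 28.65
ee_pos: [0.4974, 0.0364, 0.1439]
tcp_rot: [0.998, 0.001, -0.062, 0.034]
contact_force: [0.0, 0.4, -0.6]
grip_width: 0.0393
```

```bash
python3 -c "
from go import *
to(.6177,-.1694,.13,-24,7)"
```

```text
t 28.65 at [0.4974 0.0364 0.1439] heading -0.1 tilt 8.05 w 0.0393 F [ 0.   0.4 -0.6]
toolz [-0.1226 -0.0675 -0.9902]
total tool delta [0.1214 0.2052 0.0129] yaw 0.417 n 7
[(0.0173, 0.0293, 0.0018), (0.0191, 0.0282, 0.0018), (0.0207, 0.027, 0.0018), (0.0223, 0.0258, 0.0018), (0.0238, 0.0244, 0.0018), (0.0252, 0.0229, 0.0018), (0.0265, 0.0214, 0.0018)] yaw/row 0.0596
```

```bash
python3 -c "
from go import *
to(.6177,-.1694,.13,31,9)"
```

```text
t 28.65 at [0.4974 0.0364 0.1439] heading -0.1 tilt 8.05 w 0.0393 F [ 0.   0.4 -0.6]
toolz [-0.1226 -0.0675 -0.9902]
total tool delta [0.1214 0.2052 0.0129] yaw -0.543 n 9
[(0.0135, 0.0228, 0.0014), (0.0121, 0.0236, 0.0014), (0.0107, 0.0243, 0.0014), (0.0092, 0.0249, 0.0014), (0.0077, 0.0254, 0.0014), (0.0061, 0.0258, 0.0014), (0.0045, 0.0261, 0.0014), (0.003, 0.0263, 0.0014), (0.0014, 0.0265, 0.0014)] yaw/row -0.0603
```

```bash
python3 -c "
from go import *
s=status.observe();print(np.round(s['joint_pos'],3),np.round(s['qvel'],3))"
```

```text
[-0.296  0.746  0.173  1.931 -0.123  0.609 -1.624] [ 0.597  0.158  0.206 -0.391 -0.052  0.238  0.065]
```

Emit:
{"op": "apply_moves", "data": {
  "plan": [
    {"claw":0.02,"translation":[0.0135,0.0228,0],"yaw":-0.04},
    {"claw":0.02,"translation":[0.012,0.0236,0],"yaw":-0.06},
    {"claw":0.02,"translation":[0.011,0.0243,0],"yaw":-0.06},
    {"claw":0.02,"translation":[0.009,0.025,0],"yaw":-0.06},
    {"claw":0.02,"translation":[0.008,0.025,0],"yaw":-0.06},
    {"claw":0.02,"translation":[0.006,0.025,0],"yaw":-0.06},
    {"claw":0.02,"translation":[0.004,0.02,0],"yaw":-0.06},
    {"claw":0.02,"translation":[0.002,0.012,0],"yaw":-0.05},
    {"claw":0.02,"translation":[0,0.005,0],"yaw":-0.02},
    {"claw":0.02,"translation":[0,0,0],"yaw":0}
  ]
}}

```text
clock: 29.48
ee_pos: [0.5873, -0.1687, 0.1307]
tcp_rot: [0.971, 0.226, -0.081, 0.021]
contact_force: [0.1, 0.9, -0.6]
grip_width: 0.0395
```

```bash
python3 -c "
from go import *
to(.6177,-.1694,.10,31,5)"
```

```text
t 29.48 at [ 0.5873 -0.1687  0.1307] heading 26.1 tilt 9.63 w 0.0395 F [ 0.1  0.9 -0.6]
toolz [-0.1483 -0.0772 -0.9859]
total tool delta [0.0318 0.0139 0.0258] yaw -0.085 n 5
[(0.0064, 0.0028, 0.0052), (0.0063, 0.0029, 0.0052), (0.0063, 0.003, 0.0052), (0.0062, 0.0031, 0.0052), (0.0062, 0.0032, 0.0052)] yaw/row -0.0169
```

Emit:
{"op": "apply_moves", "data": {
  "plan": [
    {"claw":0.02,"translation":[0.006,0.003,0.003],"yaw":-0.02},
    {"claw":0.02,"translation":[0.007,0.003,0.004],"yaw":-0.02},
    {"claw":0.02,"translation":[0.007,0.003,0.005],"yaw":-0.02},
    {"claw":0.02,"translation":[0.006,0.003,0.005],"yaw":-0.02},
    {"claw":0.02,"translation":[0.003,0.001,0.005],"yaw":0},
    {"claw":0.02,"translation":[0,0,0],"yaw":0},
    {"claw":0.02,"translation":[0,0,0],"yaw":0}
  ]
}}

```text
clock: 30.07
ee_pos: [0.6154, -0.1626, 0.098]
tcp_rot: [0.959, 0.269, -0.085, 0.015]
contact_force: [0.2, -0.5, -0.6]
grip_width: 0.0393
```

```bash
python3 -c "
from go import *
to(.6185,-.1687,.08,31,5)
from casefit import *
im,d,P=cloud('wrist');save(im,'w11.png');print(fitcase('yellow',P,(.6115,-.213,-.142)))
P[P[...,2]>.04]=np.nan
"
```

```text
t 30.07 at [ 0.6154 -0.1626  0.098 ] heading 31.4 tilt 9.86 w 0.0393 F [ 0.2 -0.5 -0.6]
toolz [-0.1547 -0.0734 -0.9852]
total tool delta [0.0026 0.0071 0.0177] yaw 0.008 n 5
[(0.0005, 0.0014, 0.0035), (0.0005, 0.0014, 0.0035), (0.0005, 0.0014, 0.0035), (0.0005, 0.0014, 0.0035), (0.0005, 0.0014, 0.0035)] yaw/row 0.0015
(array([ 6.11912812e-01, -2.11899158e-01, -1.53520227e-01, -2.51303828e-04]), np.float64(2.7187524196548423))
```

View pics/w11.png

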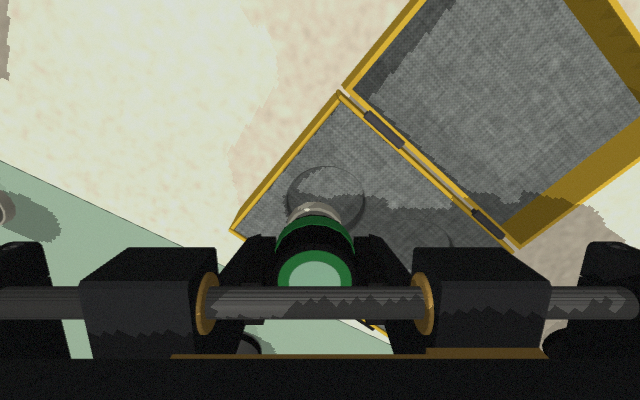

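```bash
python3 -c "
from go import *
to(.620,-.168,.063,31,6)"
```

```text
t 30.12 at [ 0.6152 -0.1624  0.098 ] heading 31.4 tilt 9.86 w 0.0393 F [-0.1  0.7 -0.5]
toolz [-0.1549 -0.0731 -0.9852]
total tool delta [0.0072 0.0079 0.0341] yaw 0.008 n 6
[(0.0012, 0.0013, 0.0057), (0.0012, 0.0013, 0.0057), (0.0012, 0.0013, 0.0057), (0.0012, 0.0013, 0.0057), (0.0012, 0.0013, 0.0057), (0.0012, 0.0013, 0.0057)] yaw/row 0.0013
```

Emit:
{"op": "apply_moves", "data": {
  "plan": [
    {"claw":0.02,"translation":[0.001,0.003,0.001],"yaw":0},
    {"claw":0.02,"translation":[0.0015,0.003,0.004],"yaw":0},
    {"claw":0.02,"translation":[0.0015,0.001,0.008],"yaw":0},
    {"claw":0.02,"translation":[0.001,0,0.006],"yaw":0},
    {"claw":0.02,"translation":[0.001,0,0.002],"yaw":0},
    {"claw":0.02,"translation":[0,0,0],"yaw":0}
  ]
}}

```text
clock: 30.62
ee_pos: [0.6209, -0.1677, 0.0749]
tcp_rot: [0.959, 0.269, -0.085, 0.015]
contact_force: [0.4, 0.4, -1.4]
grip_width: 0.0396
```

```bash
python3 -c "
from go import *
to(.620,-.168,.062,31,4)"
```

```text
t 30.62 at [ 0.6209 -0.1677  0.0749] heading 31.4 tilt 9.85 w 0.0396 F [ 0.4  0.4 -1.4]
toolz [-0.1543 -0.0739 -0.9853]
total tool delta [0.0012 0.     0.0129] yaw 0.007 n 4
[(0.0003, 0.0, 0.0032), (0.0003, 0.0, 0.0032), (0.0003, -0.0, 0.0032), (0.0003, -0.0, 0.0032)] yaw/row 0.0017
```

Emit:
{"op": "apply_moves", "data": {
  "plan": [
    {"claw":0.02,"translation":[0,0,0.003],"yaw":0},
    {"claw":0.02,"translation":[0.001,0,0.004],"yaw":0},
    {"claw":0.02,"translation":[0,0,0.003],"yaw":0},
    {"claw":0.02,"translation":[0,0,0.002],"yaw":0},
    {"claw":0.02,"translation":[0,0,0],"yaw":0}
  ]
}}

```text
clock: 31.03
ee_pos: [0.6196, -0.1682, 0.0615]
tcp_rot: [0.959, 0.269, -0.085, 0.015]
contact_force: [0.4, 0.3, -1.4]
grip_width: 0.0392
```

```bash
python3 -c "
from go import *
to(.620,-.168,.062,31,4)"
```

```text
t 31.03 at [ 0.6196 -0.1682  0.0615] heading 31.4 tilt 9.87 w 0.0392 F [ 0.4  0.3 -1.4]
toolz [-0.1546 -0.0739 -0.9852]
total tool delta [ 0.0004  0.     -0.0006] yaw 0.007 n 4
[(0.0001, 0.0, -0.0001), (0.0001, 0.0, -0.0001), (0.0001, 0.0, -0.0001), (0.0001, 0.0, -0.0001)] yaw/row 0.0017
```

Emit:
{"op": "apply_moves", "data": {
  "plan": [
    {"claw":0.056,"translation":[0,0,0],"yaw":0},
    {"claw":0.056,"translation":[0,0,0],"yaw":0},
    {"claw":0.056,"translation":[0,0,0],"yaw":0},
    {"claw":0.056,"translation":[0,0,-0.005],"yaw":0},
    {"claw":0.056,"translation":[-0.002,0,-0.015],"yaw":0},
    {"claw":0.06,"translation":[-0.004,0,-0.03],"yaw":0},
    {"claw":0.08,"translation":[-0.004,0,-0.03],"yaw":0},
    {"claw":0.08,"translation":[-0.003,0,-0.015],"yaw":0},
    {"claw":0.08,"translation":[0,0,0],"yaw":0}
  ]
}}

```text
clock: 31.78
ee_pos: [0.6234, -0.1675, 0.1624]
tcp_rot: [0.959, 0.269, -0.085, 0.014]
contact_force: [-0.2, -0.6, -0.1]
grip_width: 0.078
```

```bash
python3 -c "
from go import *
from fit import *
im,d,P=cloud('wrist');save(im,'w12.png')
q=P[near(P,.6184,-.1688,.035,.070,.082)];print(len(q),cv2.minEnclosingCircle((q[:,:2]*1000).astype(np.float32)),np.median(q[:,2]))
A=np.c_[q[:,:2],np.ones(len(q))];print(np.linalg.lstsq(A,q[:,2],rcond=None)[0])
to(.417,-.186,.13,23,9)
s=status.observe();print(np.round(s['joint_pos'],3))"
```

```text
2013 ((617.232177734375, -169.02847290039062), 19.904949188232422) 0.0762654879084465
[-0.0326504  -0.01715173  0.09341605]
t 31.83 at [ 0.6231 -0.1673  0.1613] heading 31.4 tilt 9.98 w 0.0801 F [-0.4 -0.6  0.2]
toolz [-0.1569 -0.0734 -0.9849]
total tool delta [-0.1774 -0.0903  0.0645] yaw 0.147 n 9
[(-0.0197, -0.01, 0.0072), (-0.0199, -0.0097, 0.0072), (-0.02, -0.0094, 0.0072), (-0.0202, -0.0091, 0.0072), (-0.0203, -0.0087, 0.0072), (-0.0205, -0.0084, 0.0072), (-0.0206, -0.0081, 0.0072), (-0.0207, -0.0077, 0.0072), (-0.0209, -0.0074, 0.0072)] yaw/row 0.0163
[ 0.14   0.876  0.008  1.438  0.108  0.976 -0.946]
```

View pics/w12.png

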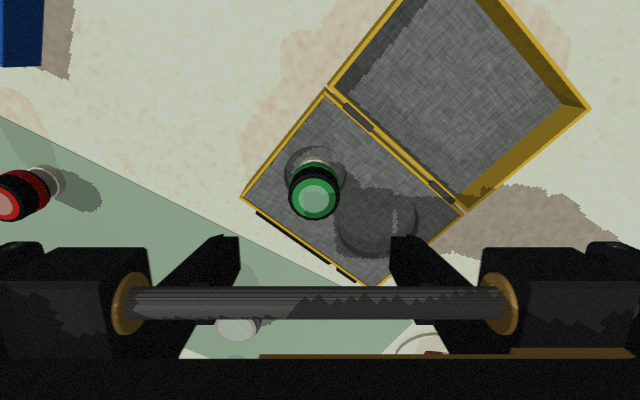

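Emit:
{"op": "apply_moves", "data": {
  "plan": [
    {"claw":0.088,"translation":[-0.01,-0.005,0.002],"yaw":0.01},
    {"claw":0.088,"translation":[-0.02,-0.01,0.006],"yaw":0.015},
    {"claw":0.088,"translation":[-0.02,-0.01,0.006],"yaw":0.015},
    {"claw":0.088,"translation":[-0.02,-0.009,0.007],"yaw":0.015},
    {"claw":0.088,"translation":[-0.02,-0.009,0.007],"yaw":0.015},
    {"claw":0.088,"translation":[-0.02,-0.009,0.007],"yaw":0.015},
    {"claw":0.088,"translation":[-0.02,-0.008,0.007],"yaw":0.015},
    {"claw":0.088,"translation":[-0.018,-0.008,0.006],"yaw":0.01},
    {"claw":0.088,"translation":[-0.008,-0.004,0.003],"yaw":0},
    {"claw":0.088,"translation":[0,0,0],"yaw":0}
  ]
}}

```text
clock: 32.67
ee_pos: [0.4316, -0.1772, 0.1288]
tcp_rot: [0.972, 0.214, -0.09, 0.015]
contact_force: [0.7, 0.0, 0.3]
grip_width: 0.0882
```

```bash
python3 -c "
from go import *
from fit import *
im,d,P=cloud('wrist');save(im,'w13.png')
q=P[near(P,.417,-.186,.04,.008,.026)];print(len(q),circ(q,.417,-.186,.027))
q=P[near(P,.417,-.186,.04,.02,.033)];print(len(q),cv2.minEnclosingCircle((q[:,:2]*1000).astype(np.float32)))
to(.417,-.186,.10,25,5)"
```

```text
488 (array([ 0.41603728, -0.1862133 ]), np.float64(0.00021065507149427634))
773 ((416.6043701171875, -185.9374237060547), 26.9447078704834)
t 32.72 at [ 0.4328 -0.1772  0.1288] heading 24.9 tilt 10.46 w 0.0879 F [ 0.2 -0.  -0.3]
toolz [-0.1682 -0.0682 -0.9834]
total tool delta [-0.0125  0.0017  0.0316] yaw -0.002 n 5
[(-0.0025, 0.0003, 0.0063), (-0.0025, 0.0003, 0.0063), (-0.0025, 0.0003, 0.0063), (-0.0025, 0.0003, 0.0063), (-0.0025, 0.0003, 0.0063)] yaw/row -0.0003
```

View pics/w13.png

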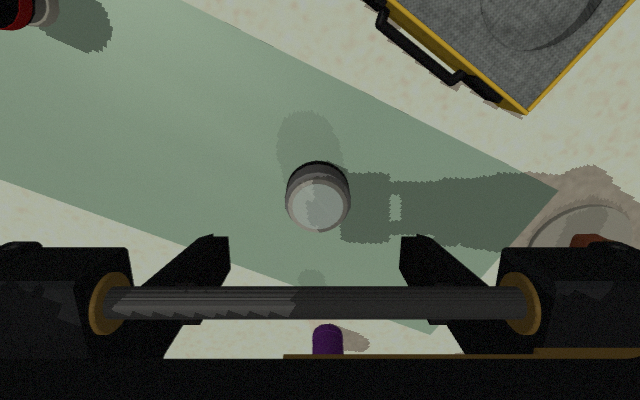

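Emit:
{"op": "apply_moves", "data": {
  "plan": [
    {"claw":0.088,"translation":[-0.005,0.001,0.002],"yaw":0},
    {"claw":0.088,"translation":[-0.006,0.001,0.006],"yaw":0},
    {"claw":0.088,"translation":[-0.002,0,0.012],"yaw":0},
    {"claw":0.088,"translation":[0,0,0.014],"yaw":0},
    {"claw":0.088,"translation":[0.002,0,0.014],"yaw":0},
    {"claw":0.088,"translation":[0.002,0,0.008],"yaw":0},
    {"claw":0.088,"translation":[0,0,0.002],"yaw":0},
    {"claw":0.088,"translation":[0,0,0],"yaw":0}
  ]
}}

```text
clock: 33.38
ee_pos: [0.4212, -0.189, 0.0683]
tcp_rot: [0.973, 0.216, -0.086, 0.017]
contact_force: [0.3, -0.5, 0.5]
grip_width: 0.0879
```

```bash
python3 -c "
from go import *
to(.4164,-.186,.024,25,5)"
```

```text
t 33.38 at [ 0.4212 -0.189   0.0683] heading 25.0 tilt 10.02 w 0.0879 F [ 0.3 -0.5  0.5]
toolz [-0.1595 -0.0696 -0.9847]
total tool delta [ 0.0046 -0.0046  0.0442] yaw 0.0 n 5
[(0.0009, -0.0009, 0.0088), (0.0009, -0.0009, 0.0088), (0.0009, -0.0009, 0.0088), (0.0009, -0.0009, 0.0088), (0.0009, -0.0009, 0.0088)] yaw/row 0.0001
```

Emit:
{"op": "apply_moves", "data": {
  "plan": [
    {"claw":0.088,"translation":[0,-0.002,0.003],"yaw":0},
    {"claw":0.088,"translation":[0.001,-0.002,0.008],"yaw":0},
    {"claw":0.088,"translation":[0.001,0,0.012],"yaw":0},
    {"claw":0.088,"translation":[0.001,0,0.01],"yaw":0},
    {"claw":0.088,"translation":[0.001,0,0.006],"yaw":0},
    {"claw":0.088,"translation":[0,0,0.001],"yaw":0},
    {"claw":0.088,"translation":[0,0,0],"yaw":0}
  ]
}}

```text
clock: 33.97
ee_pos: [0.4188, -0.186, 0.0263]
tcp_rot: [0.973, 0.216, -0.083, 0.018]
contact_force: [-0.8, -0.8, 0.8]
grip_width: 0.0879
```

```bash
python3 -c "
from go import *
to(.4164,-.186,.023,25,5)"
```

```text
t 33.97 at [ 0.4188 -0.186   0.0263] heading 25.1 tilt 9.77 w 0.0879 F [-0.8 -0.8  0.8]
toolz [-0.1544 -0.0704 -0.9855]
total tool delta [-0.0016 -0.0011  0.0036] yaw 0.001 n 5
[(-0.0003, -0.0002, 0.0007), (-0.0003, -0.0002, 0.0007), (-0.0003, -0.0002, 0.0007), (-0.0003, -0.0002, 0.0007), (-0.0003, -0.0002, 0.0007)] yaw/row 0.0002
```

Emit:
{"op": "apply_moves", "data": {
  "plan": [
    {"claw":0.088,"translation":[-0.002,-0.001,0.002],"yaw":0},
    {"claw":0.088,"translation":[0,0,0.0015],"yaw":0},
    {"claw":0.03,"translation":[0,0,0],"yaw":0},
    {"claw":0.03,"translation":[0,0,0],"yaw":0},
    {"claw":0.03,"translation":[0,0,0],"yaw":0},
    {"claw":0.03,"translation":[0,0,0],"yaw":0},
    {"claw":0.03,"translation":[0,0,0],"yaw":0},
    {"claw":0.03,"translation":[0,0,0],"yaw":0},
    {"claw":0.03,"translation":[0,0,0],"yaw":0},
    {"claw":0.03,"translation":[0,0,0],"yaw":0}
  ],
  "newtons": 30
}}

```text
clock: 34.8
ee_pos: [0.4168, -0.1865, 0.0242]
tcp_rot: [0.973, 0.216, -0.082, 0.018]
contact_force: [0.3, 0.8, -0.4]
grip_width: 0.0531
```

```bash
python3 -c "
from go import *
to(.4164,-.186,.12,25,5)"
```

```text
t 34.8 at [ 0.4168 -0.1865  0.0242] heading 25.0 tilt 9.64 w 0.0531 F [ 0.3  0.8 -0.4]
toolz [-0.1516 -0.071  -0.9859]
total tool delta [-0.0162 -0.0006 -0.0944] yaw 0.001 n 5
[(-0.0032, -0.0001, -0.0189), (-0.0032, -0.0001, -0.0189), (-0.0032, -0.0001, -0.0189), (-0.0032, -0.0001, -0.0189), (-0.0032, -0.0001, -0.0189)] yaw/row 0.0001
```

Emit:
{"op": "apply_moves", "data": {
  "plan": [
    {"claw":0.03,"translation":[0,0,-0.005],"yaw":0},
    {"claw":0.03,"translation":[-0.002,0,-0.018],"yaw":0},
    {"claw":0.03,"translation":[-0.004,0,-0.025],"yaw":0},
    {"claw":0.03,"translation":[-0.004,0,-0.025],"yaw":0},
    {"claw":0.03,"translation":[-0.003,0,-0.016],"yaw":0},
    {"claw":0.03,"translation":[0,0,-0.005],"yaw":0},
    {"claw":0.03,"translation":[0,0,0],"yaw":0}
  ]
}}

```text
clock: 35.38
ee_pos: [0.4189, -0.1846, 0.1232]
tcp_rot: [0.973, 0.216, -0.083, 0.018]
contact_force: [-0.0, 0.8, -0.9]
grip_width: 0.0534
```

```bash
python3 -c "
from go import *
to(.607,-.2449,.11,25,8)"
```

```text
t 35.38 at [ 0.4189 -0.1846  0.1232] heading 25.1 tilt 9.76 w 0.0534 F [-0.   0.8 -0.9]
toolz [-0.1544 -0.0701 -0.9855]
total tool delta [ 0.1449  0.1344 -0.0118] yaw 0.001 n 8
[(0.0181, 0.0168, -0.0015), (0.0181, 0.0168, -0.0015), (0.0181, 0.0168, -0.0015), (0.0181, 0.0168, -0.0015), (0.0181, 0.0168, -0.0015), (0.0181, 0.0168, -0.0015), (0.0181, 0.0168, -0.0015), (0.0181, 0.0168, -0.0015)] yaw/row 0.0002
```

Emit:
{"op": "apply_moves", "data": {
  "plan": [
    {"claw":0.03,"translation":[0.009,0.008,-0.001],"yaw":0},
    {"claw":0.03,"translation":[0.018,0.017,-0.002],"yaw":0},
    {"claw":0.03,"translation":[0.018,0.017,-0.002],"yaw":0},
    {"claw":0.03,"translation":[0.018,0.017,-0.002],"yaw":0},
    {"claw":0.03,"translation":[0.018,0.017,-0.002],"yaw":0},
    {"claw":0.03,"translation":[0.018,0.017,-0.002],"yaw":0},
    {"claw":0.03,"translation":[0.018,0.016,-0.002],"yaw":0},
    {"claw":0.03,"translation":[0.014,0.012,-0.001],"yaw":0},
    {"claw":0.03,"translation":[0.005,0.005,0],"yaw":0},
    {"claw":0.03,"translation":[0,0,0],"yaw":0}
  ]
}}

```text
clock: 36.22
ee_pos: [0.5952, -0.2401, 0.0998]
tcp_rot: [0.972, 0.217, -0.092, 0.012]
contact_force: [0.5, -0.1, -1.6]
grip_width: 0.053
```

```bash
python3 -c "
from go import *
to(.6072,-.2447,.07,25,5)"
```

```text
t 36.22 at [ 0.5952 -0.2401  0.0998] heading 25.3 tilt 10.65 w 0.053 F [ 0.5 -0.1 -1.6]
toolz [-0.1734 -0.0642 -0.9828]
total tool delta [0.0142 0.0097 0.0275] yaw 0.005 n 5
[(0.0028, 0.0019, 0.0055), (0.0028, 0.0019, 0.0055), (0.0028, 0.0019, 0.0055), (0.0028, 0.0019, 0.0055), (0.0028, 0.0019, 0.0055)] yaw/row 0.0009
```

Emit:
{"op": "apply_moves", "data": {
  "plan": [
    {"claw":0.03,"translation":[0.005,0.003,0.002],"yaw":0},
    {"claw":0.03,"translation":[0.004,0.003,0.005],"yaw":0},
    {"claw":0.03,"translation":[0.003,0.002,0.008],"yaw":0},
    {"claw":0.03,"translation":[0.002,0.001,0.007],"yaw":0},
    {"claw":0.03,"translation":[0,0,0.002],"yaw":0},
    {"claw":0.03,"translation":[0,0,0],"yaw":0}
  ]
}}

```text
clock: 36.72
ee_pos: [0.6034, -0.2423, 0.0663]
tcp_rot: [0.971, 0.217, -0.096, 0.01]
contact_force: [-0.5, 0.2, -1.1]
grip_width: 0.053
```

```bash
python3 -c "
from go import *
to(.607,-.2447,.048,25,5)"
```

```text
t 36.72 at [ 0.6034 -0.2423  0.0663] heading 25.4 tilt 11.13 w 0.053 F [-0.5  0.2 -1.1]
toolz [-0.1831 -0.0614 -0.9812]
total tool delta [0.0057 0.0041 0.0175] yaw 0.006 n 5
[(0.0011, 0.0008, 0.0035), (0.0011, 0.0008, 0.0035), (0.0011, 0.0008, 0.0035), (0.0011, 0.0008, 0.0035), (0.0011, 0.0008, 0.0035)] yaw/row 0.0012
```

Emit:
{"op": "apply_moves", "data": {
  "plan": [
    {"claw":0.03,"translation":[0.003,0.002,0.001],"yaw":0},
    {"claw":0.03,"translation":[0.001,0.001,0.004],"yaw":0},
    {"claw":0.03,"translation":[0.001,0.001,0.006],"yaw":0},
    {"claw":0.03,"translation":[0.001,0,0.005],"yaw":0},
    {"claw":0.03,"translation":[0,0,0.001],"yaw":0},
    {"claw":0.03,"translation":[0,0,0],"yaw":0}
  ]
}}

```text
clock: 37.22
ee_pos: [0.6072, -0.2448, 0.047]
tcp_rot: [0.971, 0.217, -0.097, 0.01]
contact_force: [-0.2, -1.2, -0.4]
grip_width: 0.0532
```

```bash
python3 -c "
from go import *
to(.607,-.2447,.047,25,5)
im,d,P=cloud('wrist');save(im,'w14.png')"
```

```text
t 37.22 at [ 0.6072 -0.2448  0.047 ] heading 25.3 tilt 11.14 w 0.0532 F [-0.2 -1.2 -0.4]
toolz [-0.1832 -0.0616 -0.9811]
total tool delta [-0.0001 -0.0002  0.0001] yaw 0.006 n 5
[(-0.0, -0.0, 0.0), (-0.0, -0.0, 0.0), (-0.0, -0.0, 0.0), (-0.0, -0.0, 0.0), (-0.0, -0.0, 0.0)] yaw/row 0.0012
```

View pics/w14.png

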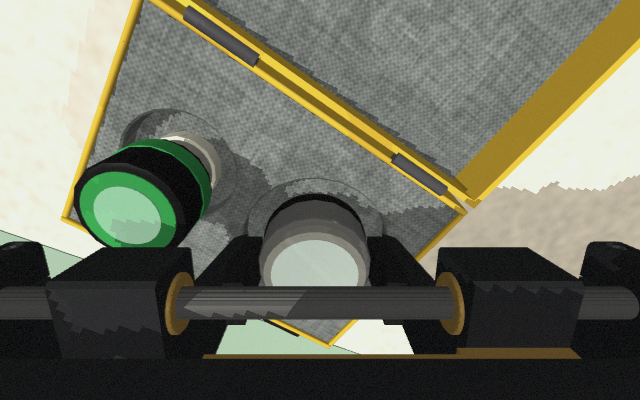

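Emit:
{"op": "apply_moves", "data": {
  "plan": [
    {"claw":0.063,"translation":[0,0,0],"yaw":0},
    {"claw":0.063,"translation":[0,0,0],"yaw":0},
    {"claw":0.063,"translation":[0,0,0],"yaw":0},
    {"claw":0.063,"translation":[-0.001,0,-0.005],"yaw":0},
    {"claw":0.063,"translation":[-0.003,0,-0.015],"yaw":0},
    {"claw":0.063,"translation":[-0.005,0,-0.03],"yaw":0},
    {"claw":0.063,"translation":[-0.006,0,-0.035],"yaw":0},
    {"claw":0.063,"translation":[-0.005,0,-0.03],"yaw":0},
    {"claw":0.063,"translation":[-0.002,0,-0.015],"yaw":0},
    {"claw":0.063,"translation":[0,0,0],"yaw":0}
  ]
}}

```text
clock: 38.1
ee_pos: [0.6119, -0.2465, 0.1917]
tcp_rot: [0.971, 0.217, -0.095, 0.011]
contact_force: [0.2, 0.3, -0.1]
grip_width: 0.0632
```

```bash
python3 -c "
from go import *
to(.45,-.25,.2,25,6)
for n in ['wrist','scene','side']:
    im,d,P=cloud(n);save(im,n+'F.png');np.savez('pics/'+n+'F.npz',im=im,d=d,P=P)
im=np.load('pics/sceneF.npz')['im'];save(im,'sF.png',(190,90,490,390),2)
im=np.load('pics/sideF.npz')['im'];save(im,'dF.png',(130,100,430,360),2)"
```

```text
t 38.1 at [ 0.6119 -0.2465  0.1917] heading 25.3 tilt 11.03 w 0.0632 F [ 0.2  0.3 -0.1]
toolz [-0.1807 -0.0626 -0.9815]
total tool delta [-0.1467 -0.0657  0.0214] yaw 0.005 n 6
[(-0.0245, -0.0109, 0.0036), (-0.0245, -0.0109, 0.0036), (-0.0245, -0.0109, 0.0036), (-0.0245, -0.0109, 0.0036), (-0.0245, -0.0109, 0.0036), (-0.0245, -0.0108, 0.0036)] yaw/row 0.0009
```

View pics/wristF.png

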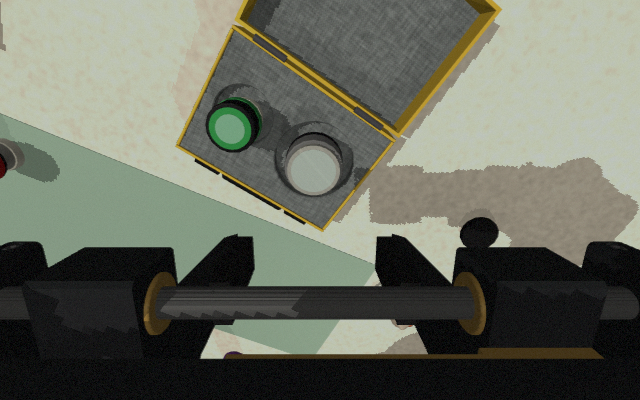

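View pics/sF.png

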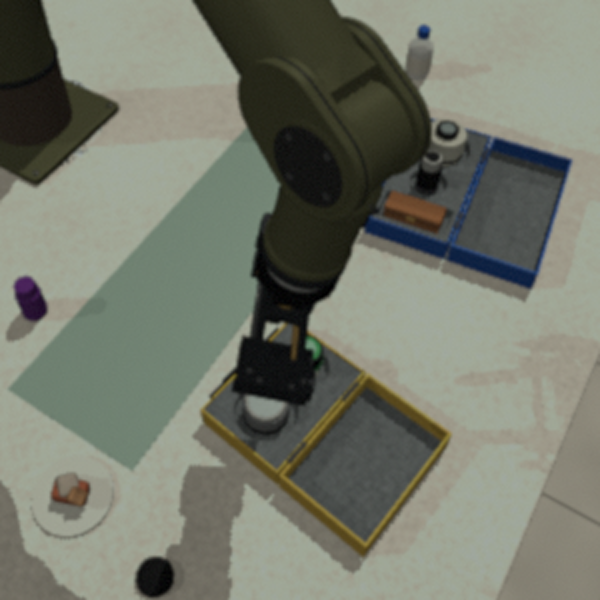

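View pics/dF.png

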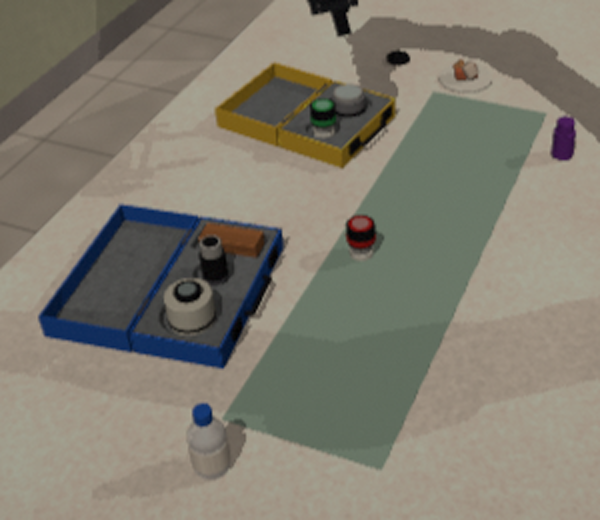

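Every piece stands in its pocket, and the red eyepiece, cleaner and specimen look untouched. One numeric check in case coordinates before handing in.

Run:
```python
from fit import *
cases={'b':(.6143,.203,.130),'y':(.6118,-.2123,-.150)}
def loc(c,p):
    x,y,a=cases[c];dx,dy=p[0]-x,p[1]-y;return np.round([np.cos(a)*dx+np.sin(a)*dy,-np.sin(a)*dx+np.cos(a)*dy],4)
T={'camera':('b',.606,.2665,.03,.045,.062,.0,),'tube':('b',.616,.189,.017,.040,.066,0),'auxlens':('y',.6069,-.2449,.027,.037,.050,0),'green':('y',.6172,-.169,.02,.05,.074,0)}
for n in ['scene','side','wrist']:
    P=np.load(f'pics/{n}F.npz')['P']
    for k,(c,x,y,r,z0,z1,_) in T.items():
        q=P[near(P,x,y,r+.012,z0,z1)]
        if len(q)<25: continue
        p,e=circ(q,x,y,r);t=P[near(P,*p,r*.6,.03,.12)];print(n,k,len(q),loc(c,p),e.round(4),'top',np.nanmedian(t[:,2]).round(4) if len(t) else '')
    q=P[near(P,.6244,.1257,.046,.041,.056)]
    a=.13;x,y=.6143,.203;u=np.c_[np.cos(a)*(q[:,0]-x)+np.sin(a)*(q[:,1]-y),-np.sin(a)*(q[:,0]-x)+np.cos(a)*(q[:,1]-y)];m=u[:,1]<-.045;u=u[m]
    if len(u)>30: print(n,'box',len(u),np.percentile(u,[2,98],axis=0).mean(0).round(4),np.ptp(u,axis=0).round(3),np.median(q[m][:,2]).round(4))
    for k,x,y,r,z0,z1 in [('red',.4635,.0528,.02,.028,.05),('cleaner',.484,.44,.021,.005,.06)]:
        q=P[near(P,x,y,r*1.6+.01,z0,z1)]
        if len(q)>30: print(n,k,circ(q,x,y,r)[0].round(4))
```

```text
scene camera 58 [-0.0017  0.0638] 0.001 top 0.0747
scene tube 69 [-0.0028 -0.0136] 0.0008 top 0.0878
scene auxlens 58 [-0.0015 -0.0333] 0.0004 top 0.0594
scene box 296 [-0.0011 -0.0797] [0.081 0.039] 0.0466
scene cleaner [0.483  0.4396]
side camera 123 [0.0015 0.0634] 0.0007 top 0.0751
side tube 98 [ 0.0006 -0.0145] 0.0008 top 0.0883
side auxlens 52 [ 0.0018 -0.033 ] 0.0017 top 0.06
side green 83 [0.0007 0.0437] 0.0013 top 0.0783
side box 259 [-0.     -0.0776] [0.083 0.053] 0.0472
side red [0.4652 0.0534]
side cleaner [0.4852 0.4401]
wrist auxlens 214 [-0.0006 -0.0332] 0.0002 top 0.0583
wrist green 438 [-0.0014  0.0435] 0.0003 top 0.0769
wrist red [0.4637 0.0529]
```

Every piece is within 3 mm of its pocket centre, with tops at the expected heights and the bystanders unmoved. The gripper is clear, so I'm handing in.

```bash
python3 -c "
from station import ticket
print(ticket.job_done())"
```

```text
the job is handed in; nothing more can be done
None
```

Both kits are made up and the job is handed in at about 38 s. The camera, adapter tube and slide box are in the blue case. The grey auxiliary lens and the green eyepiece are in the yellow case.

**Last checks, from the final camera images:**
- **Position:** all five pieces measured within about 3 mm of their pocket centres; the allowance is 11 to 13 mm.
- **Height:** tops came out within about 2 mm of what seated pieces should show.
- **Bystanders:** the red eyepiece and cleaner bottle measured unmoved, within about 1 mm. The specimen I checked only by eye, in the scene and side pictures.

**What disagreed or went off:**
- The scene and side cameras differed by about 3 mm in x, so I averaged them and confirmed with the wrist camera.
- The tool's tilt crept from 0 to about 11° over the moves. I could not take it out, so for the last two pieces I kept the same heading at pick-up and release, so they were set down nearly upright.
- A plane fit to the green eyepiece's top, taken right after I released it, showed about 2° of slope. That is within the 0.12 rad limit and may be depth noise.

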